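# Line up the model vans by length on the display tracks

### The job

Set the four brown model vans on the four short tracks of the display board, one to a track, in order of length: the longest on the track next to the little signal box, the shortest on the track farthest from it. Each must stand upright on its wheels in the middle of its track and point along the rails. Do not tip any van over, and leave the paint jar among them where it stands.

Things in the scene. Friction and masses are not known exactly. Their poses are not given: they have to be found in the camera images.
- wagon130: longest of four model goods vans alike but for length (brown ribbed sides, grey roof): 130 long, 34 wide, 45 high (mm), about 118 g. Origin: centre of its underside; x along its length (ends alike), z up. Flat upright sides 12 to 40 mm above the origin; wheels do not turn. Starts on the mat, 2 mm above the table.
- wagon110: second longest of four model goods vans alike but for length (brown ribbed sides, grey roof): 110 long, 34 wide, 45 high (mm), about 106 g. Origin: centre of its underside; x along its length (ends alike), z up. Flat upright sides 12 to 40 mm above the origin; wheels do not turn. Starts on the mat, 2 mm above the table.
- wagon90: second shortest of four model goods vans alike but for length (brown ribbed sides, grey roof): 90 long, 34 wide, 45 high (mm), about 94 g. Origin: centre of its underside; x along its length (ends alike), z up. Flat upright sides 12 to 40 mm above the origin; wheels do not turn. Starts on the mat, 2 mm above the table.
- wagon70: shortest of four model goods vans alike but for length (brown ribbed sides, grey roof): 70 long, 34 wide, 45 high (mm), about 82 g. Origin: centre of its underside; x along its length (ends alike), z up. Flat upright sides 12 to 40 mm above the origin; wheels do not turn. Starts on the mat, 2 mm above the table.
- track0: one of four alike track pieces, grey slab 145 x 46 x 8 mm, flat top with rails let in flush; fixed in a row on a wooden board 500 x 190 x 10 mm, 85 mm apart, ends staggered. Numbers do not tell the order. Origin: centre of its underside, 10 mm above the table; x along the rails, z up; a van on it has its origin 8 mm above this.
- track1: one of four alike track pieces, grey slab 145 x 46 x 8 mm, flat top with rails let in flush; fixed in a row on a wooden board 500 x 190 x 10 mm, 85 mm apart, ends staggered. Numbers do not tell the order. Origin: centre of its underside, 10 mm above the table; x along the rails, z up; a van on it has its origin 8 mm above this.
- track2: one of four alike track pieces, grey slab 145 x 46 x 8 mm, flat top with rails let in flush; fixed in a row on a wooden board 500 x 190 x 10 mm, 85 mm apart, ends staggered. Numbers do not tell the order. Origin: centre of its underside, 10 mm above the table; x along the rails, z up; a van on it has its origin 8 mm above this.
- track3: one of four alike track pieces, grey slab 145 x 46 x 8 mm, flat top with rails let in flush; fixed in a row on a wooden board 500 x 190 x 10 mm, 85 mm apart, ends staggered. Numbers do not tell the order. Origin: centre of its underside, 10 mm above the table; x along the rails, z up; a van on it has its origin 8 mm above this.
- signal_box: model signal box (small brick house with white window storey and dark pitched roof, about 48 x 44, 67 high, mm), fixed to the display board at one end of the row of tracks, about 95 mm from the centre of the nearest track; a green fir tree stands at the other end. Origin: centre of its underside, on the board 10 mm above the table.
- paint_jar: paint jar standing on the mat among the vans, to be left alone: 36 across, 42 high (mm), brown-red with paper label and brown cap. Origin: centre of its underside, z up.
There are look-alikes about, which are no part of the job. Leave any pink, purple or turquoise look-alike of the wagon90 alone.

How it is judged:
At the end, for the whole second after the job is handed in: Vans at rest, upright on the tracks, one each, longest next to the signal box, then ever shorter: centre within 12 mm of its track's centre, wheels on the track top within 3 mm, within 0.15 rad of the rails. Paint jar upright within 20 mm of where it was (((horizontal distance between wagon130 and track0 below 0.012 m and angle between the x axis of wagon130 and the x axis of track0, either way round below 0.15 rad and z of wagon130 in the frame of track0 between 0.005 and 0.0115 m) or (horizontal distance between wagon130 and track1 below 0.012 m and angle between the x axis of wagon130 and the x axis of track1, either way round below 0.15 rad and z of wagon130 in the frame of track1 between 0.005 and 0.0115 m) or (horizontal distance between wagon130 and track2 below 0.012 m and angle between the x axis of wagon130 and the x axis of track2, either way round below 0.15 rad and z of wagon130 in the frame of track2 between 0.005 and 0.0115 m) or (horizontal distance between wagon130 and track3 below 0.012 m and angle between the x axis of wagon130 and the x axis of track3, either way round below 0.15 rad and z of wagon130 in the frame of track3 between 0.005 and 0.0115 m)) and horizontal distance between wagon130 and signal_box below 0.1375 m and angle between each of wagon130, wagon110, wagon90, wagon70's own z axis and vertical below 0.1 rad and linear speed of each of wagon130, wagon110, wagon90, wagon70 below 0.02 m/s and angular speed of each of wagon130, wagon110, wagon90, wagon70 below 0.2 rad/s and ((horizontal distance between wagon110 and track0 below 0.012 m and angle between the x axis of wagon110 and the x axis of track0, either way round below 0.15 rad and z of wagon110 in the frame of track0 between 0.005 and 0.0115 m) or (horizontal distance between wagon110 and track1 below 0.012 m and angle between the x axis of wagon110 and the x axis of track1, either way round below 0.15 rad and z of wagon110 in the frame of track1 between 0.005 and 0.0115 m) or (horizontal distance between wagon110 and track2 below 0.012 m and angle between the x axis of wagon110 and the x axis of track2, either way round below 0.15 rad and z of wagon110 in the frame of track2 between 0.005 and 0.0115 m) or (horizontal distance between wagon110 and track3 below 0.012 m and angle between the x axis of wagon110 and the x axis of track3, either way round below 0.15 rad and z of wagon110 in the frame of track3 between 0.005 and 0.0115 m)) and horizontal distance between wagon110 and signal_box between 0.1375 and 0.2225 m and ((horizontal distance between wagon90 and track0 below 0.012 m and angle between the x axis of wagon90 and the x axis of track0, either way round below 0.15 rad and z of wagon90 in the frame of track0 between 0.005 and 0.0115 m) or (horizontal distance between wagon90 and track1 below 0.012 m and angle between the x axis of wagon90 and the x axis of track1, either way round below 0.15 rad and z of wagon90 in the frame of track1 between 0.005 and 0.0115 m) or (horizontal distance between wagon90 and track2 below 0.012 m and angle between the x axis of wagon90 and the x axis of track2, either way round below 0.15 rad and z of wagon90 in the frame of track2 between 0.005 and 0.0115 m) or (horizontal distance between wagon90 and track3 below 0.012 m and angle between the x axis of wagon90 and the x axis of track3, either way round below 0.15 rad and z of wagon90 in the frame of track3 between 0.005 and 0.0115 m)) and horizontal distance between wagon90 and signal_box between 0.2225 and 0.3075 m and ((horizontal distance between wagon70 and track0 below 0.012 m and angle between the x axis of wagon70 and the x axis of track0, either way round below 0.15 rad and z of wagon70 in the frame of track0 between 0.005 and 0.0115 m) or (horizontal distance between wagon70 and track1 below 0.012 m and angle between the x axis of wagon70 and the x axis of track1, either way round below 0.15 rad and z of wagon70 in the frame of track1 between 0.005 and 0.0115 m) or (horizontal distance between wagon70 and track2 below 0.012 m and angle between the x axis of wagon70 and the x axis of track2, either way round below 0.15 rad and z of wagon70 in the frame of track2 between 0.005 and 0.0115 m) or (horizontal distance between wagon70 and track3 below 0.012 m and angle between the x axis of wagon70 and the x axis of track3, either way round below 0.15 rad and z of wagon70 in the frame of track3 between 0.005 and 0.0115 m)) and horizontal distance between wagon70 and signal_box above 0.3075 m and distance of paint_jar from where it was at the start of the episode below 0.02 m and angle between paint_jar's own z axis and vertical below 0.2 rad); the robot touches nothing.
It fails at once if a van is tipped over (angle between any of wagon130, wagon110, wagon90, wagon70's own z axis and vertical above 0.8 rad).
It fails at once if the paint jar is pushed away or knocked over (distance of paint_jar from where it was at the start of the episode above 0.03 m or angle between paint_jar's own z axis and vertical above 0.4 rad).
It also fails if it takes over 96 s, if anything falls off the work surface, if the arm or the gripper's body presses on something with over 40 N, if the wrist force passes 120 N, or if a joint passes its speed limit or range.

### The arm

A 7-joint arm with a two-finger parallel gripper is mounted at the origin on the work surface. World frame = base frame: x ahead of the robot, y to its left, z up, the work surface at z = 0. Lengths are in m, angles in rad, forces in N, time in s.
With the tool pointing down it reaches from about 0.425 to 0.875 m from the base axis. Payload 4.7 kg.
Tool frame: the origin (TCP) lies midway between the tips of the shut fingers; the grasp point (between the pads) lies 19 mm behind it; z points along the fingers, y is the direction in which the jaws open and shut (so a half turn about z gives the same grasp; the last joint's range is limited). The gripper opens to 87 mm and grips with 3 to 60 N. Pads are 19 mm wide; open, the fingers measure 117 mm over their backs; the gripper's body (75 mm by 190 mm) begins 51 mm behind the grasp point.
Start: joints at [-1.268, 0.321, -0.07, 1.45, 0.023, 1.371, -0.057], TCP at [0.185, 0.623, 0.223] pointing down, gripper open.
Joint ranges: [-2.86, 2.86], [-0.3, 2.09], [-1.38, 1.24], [0.06, 2.45], [-1.56, 4.7], [0.09, 2.05], [-2.69, 2.69]. Speed limits (rad/s): [2.57, 2.57, 3.14, 3.14, 3.14, 3.14, 3.14].

### API

Orientations are given as a rotation vector (axis times angle).
In Python, from bench import get_state, cams, job gives the robot as it stands.
- The arm moves only by the shell command python3 -m inch 'ROWS' [FORCE]. ROWS is text: rows parted by semicolons, each of 7 numbers parted by spaces: the shift along the tool's x, y, z in mm, then the turn, a rotation vector about the tool's x, y, z in rad, then the opening in per cent of the stroke, from 0 (shut) to 100 (fully open). A call has 1 to 20 rows; each row shifts and turns the pose as measured when the row begins, along the tool's axes as they then stand; what a row does not reach is not made up. A row lasts 1/10 s, in which the tool goes at most 50 mm and 8.59 degrees, less where a joint would pass 70% of its speed; a pose out of reach is approached as far as the arm can. A call with a gripper value outside its range is refused whole. The fingers move at their own pace and stop on an object; FORCE is the grip in N (left out, the last holds). Time passes only in rows, so rows that do not move let the fingers close. It gives the time, the measured TCP pose, the force and the opening at its end, in the units of the state.
- get_state(): the state, without advancing time (a new reading comes with each control period).
- cams.get_image(name): name is "scene" or "side" or "wrist"; returns the picture (384x512x3 uint8, red, green, blue); there is no depth.
- cams.camera_info(name): a dict with "intrinsics" (3x3 intrinsics, pixels), "eye" and "orientation" of the camera in the world; the wrist camera has in their place "mount" (4x4, takes a point from camera to tool coordinates, whose origin is the TCP and whose axes are the flange's). Camera axes: x right, y down, z forward; pixel columns grow to the right and rows downward; lengths in m; the calibration is good to about 2 mm. A picture is of the moment at which its call begins: read the wrist's pose just before it. camera_info takes no time and is no camera call.
- job.close_job(): hands the job in, once; it reports no verdict.
The state is a dict: "time": time; "joint_positions": joint angles; "qd": joint speeds; "joint_torque": joint torques, N m; "position": TCP position; "tool_rot": TCP orientation; "ft_force": force on the tool from outside, world axes, zero at the start; "torque": the same for the moment, N m; "grip_width": opening from 0.0 (shut) to 1.0 (fully open).
Only numpy, scipy, OpenCV 4.12 (cv2) and the standard library are available. Lean on these libraries where they do the work, as an engineer would, in place of code of your own. Each camera call takes 0.05 s, during which the arm holds its last target.

## Working session

There is one attempt and no reset: what is moved stays moved. The work goes in short steps, Python scripts to look and compute and a shell command to move; the robot and the scene stay as the last step left them, time stands still between calls to the robot, and variables do not carry over. Pictures are saved under pics/ and viewed, and the job is handed in when it is done.

```bash
ls; mkdir -p pics; python3 - <<'E'
from bench import get_state,cams,job
import cv2,numpy as np
s=get_state();print({k:np.round(v,3).tolist() for k,v in s.items()})
for n in ["scene","side","wrist"]:
    i=cams.camera_info(n);print(n,{k:np.round(np.array(v),4).tolist() for k,v in i.items()})
    cv2.imwrite(f"pics/{n}0.png",cams.get_image(n)[:,:,::-1])
E
```

```text
pics
{'time': 0.0, 'joint_positions': [-1.268, 0.322, -0.07, 1.452, 0.023, 1.371, -0.057], 'qd': [0.0, 0.001, -0.001, -0.001, 0.0, 0.0, 0.0], 'joint_torque': [0.0, -49.128, -0.404, -31.254, -0.064, 0.044, 0.0], 'position': [0.185, 0.623, 0.221], 'tool_rot': [-0.452, -3.109, 0.003], 'ft_force': [-0.416, -0.828, 0.378], 'torque': [0.005, 0.031, 0.003], 'grip_width': 0.998}
scene {'intrinsics': [[431.4292, 0.0, 259.754], [0.0, 431.4292, 192.2097], [0.0, 0.0, 1.0]], 'eye': [1.3364, 0.5738, 0.8578], 'orientation': [-1.1701, -2.1786, 1.0672]}
side {'intrinsics': [[354.6185, 0.0, 253.1637], [0.0, 354.6185, 190.163], [0.0, 0.0, 1.0]], 'eye': [0.0851, -0.8167, 0.7706], 'orientation': [-2.2104, 0.4301, -0.2031]}
wrist {'intrinsics': [[266.2796, 0.0, 260.282], [0.0, 266.2796, 187.2981], [0.0, 0.0, 1.0]], 'mount': [[-0.0011, -0.9531, -0.3026, 0.0825], [1.0, -0.0012, -0.0, -0.0007], [-0.0003, -0.3026, 0.9531, -0.162], [0.0, 0.0, 0.0, 1.0]]}
```

View pics/scene0.png

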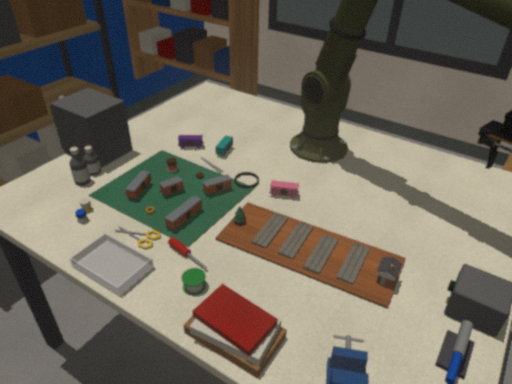

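View pics/side0.png

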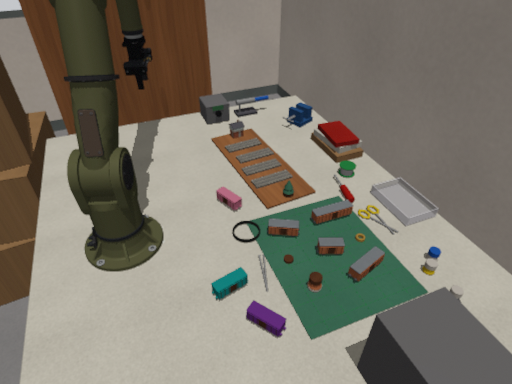

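View pics/wrist0.png

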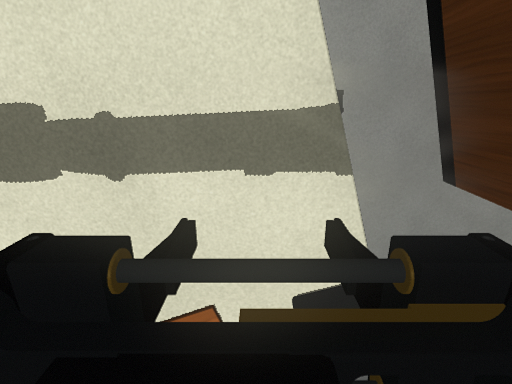

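The scene view has four brown vans on the mat at about (139,185), (172,186), (217,184) and (184,213). The jar is at (172,162). The purple (190,141), turquoise (224,145) and pink (284,188) ones are look-alikes. The tracks run from (268,230) by the tree to (353,263) by the signal box at (390,270). I'll check this in close crops.

```bash
cat > h.py <<'E'
import numpy as np,cv2
from scipy.spatial.transform import Rotation as R
from bench import get_state,cams,job
def ray(name,px,st=None):
    i=cams.camera_info(name);K=np.array(i["intrinsics"])
    d=np.linalg.inv(K)@np.array([px[0],px[1],1.])
    if name=="wrist":
        st=st or get_state()
        M=np.array(i["mount"]);Rt=R.from_rotvec(st["tool_rot"]).as_matrix()
        return Rt@M[:3,3]+np.array(st["position"]),Rt@M[:3,:3]@d
    o=np.array(i["orientation"]);Rm=R.from_rotvec(o).as_matrix()
    return np.array(i["eye"]),Rm@d
def onz(name,px,z,st=None):
    e,d=ray(name,px,st);return e+d*(z-e[2])/d[2]
def proj(name,P,st=None):
    i=cams.camera_info(name);K=np.array(i["intrinsics"])
    if name=="wrist":
        M=np.array(i["mount"]);Rt=R.from_rotvec(st["tool_rot"]).as_matrix()
        e=Rt@M[:3,3]+np.array(st["position"]);Rm=Rt@M[:3,:3]
    else: e=np.array(i["eye"]);Rm=R.from_rotvec(i["orientation"]).as_matrix()
    p=K@(Rm.T@(np.array(P)-e));return p[:2]/p[2]
def crop(src,box,k,out):
    im=cv2.imread(src);x0,y0,x1,y1=box
    cv2.imwrite(out,cv2.resize(im[y0:y1,x0:x1],None,fx=k,fy=k,interpolation=cv2.INTER_CUBIC))
E
python3 - <<'E'
from h import *
crop("pics/scene0.png",(90,130,290,250),4,"pics/sc_c.png")
crop("pics/side0.png",(230,190,410,310),4,"pics/si_c.png")
for n,px in [("scene",(390,270)),("side",(237,130))]: print(n,onz(n,px,0.04))
for px in [(268,230),(294,240),(320,254),(353,263)]: print(onz("scene",px,0.018))
E
```

```text
scene [0.50484971 0.45684561 0.04      ]
side [0.51391844 0.43533292 0.04      ]
[0.53102963 0.10527312 0.018     ]
[0.52518343 0.18822685 0.018     ]
[0.53349779 0.27408326 0.018     ]
[0.51398575 0.36247392 0.018     ]
```

```bash
python3 -c "
from h import *
crop('pics/scene0.png',(205,170,415,310),3.8,'pics/sc_t.png')
crop('pics/side0.png',(190,80,340,210),4,'pics/si_t.png')"
```

```text
(no output)
```

View pics/sc_c.png

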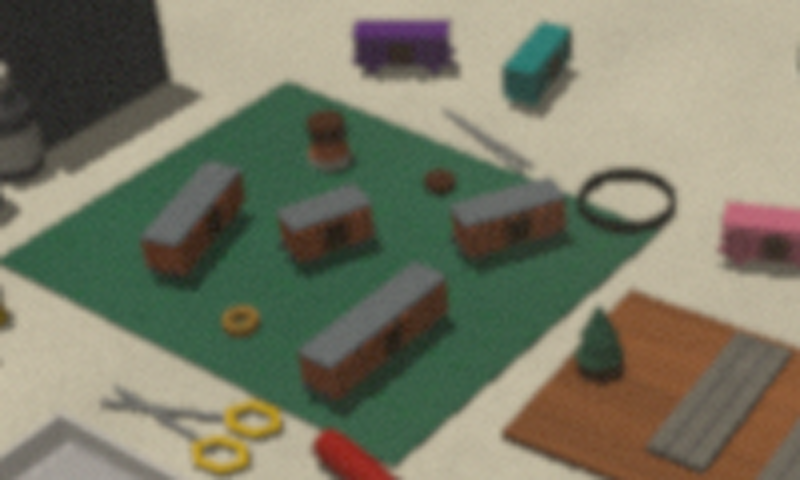

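View pics/si_c.png

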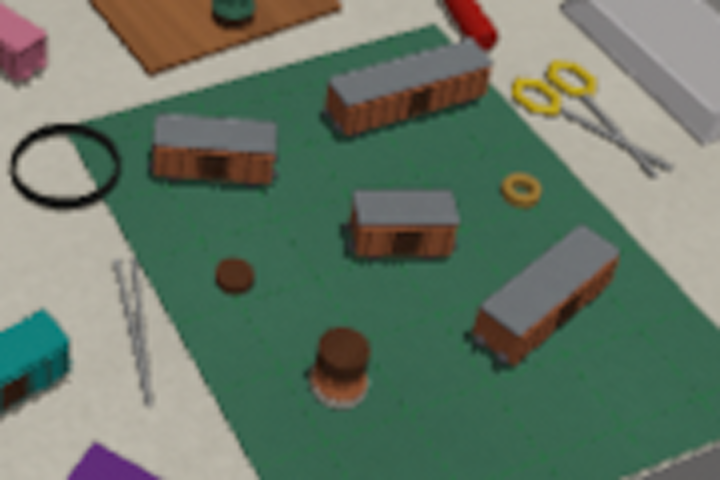

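View pics/sc_t.png

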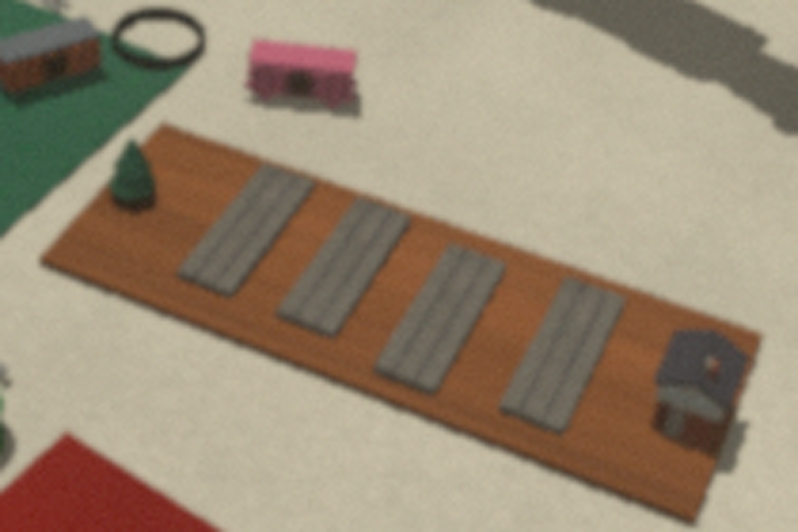

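View pics/si_t.png

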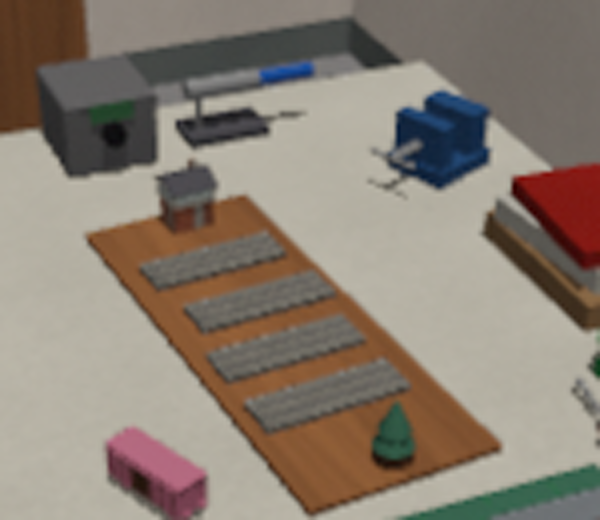

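The crops confirm the choice: four brown-sided, grey-roofed vans on the mat, plus the jar and a loose brown lid at (200,175). Next I'll measure the roofs and tracks in both views.

```bash
cat > m.py <<'E'
from h import *
def rects(name,src,z,corners_w,zc,amin,smax,vlo,vhi):
    im=cv2.imread(src);hsv=cv2.cvtColor(im,cv2.COLOR_BGR2HSV)
    reg=np.zeros(im.shape[:2],np.uint8)
    poly=np.array([proj(name,[*c,zc]) for c in corners_w]).astype(np.int32)
    cv2.fillPoly(reg,[poly],255)
    m=((hsv[...,1]<smax)&(hsv[...,2]>vlo)&(hsv[...,2]<vhi)&(reg>0)).astype(np.uint8)
    cs,_=cv2.findContours(m,cv2.RETR_EXTERNAL,cv2.CHAIN_APPROX_NONE)
    out=[]
    for c in cs:
        if cv2.contourArea(c)<amin: continue
        w=np.array([onz(name,p[0],z)[:2]*1000 for p in c],np.float32)
        (cx,cy),(a,b),th=cv2.minAreaRect(w)
        if a<b:a,b,th=b,a,th+90
        th=(th+90)%180-90
        out.append((cx,cy,a,b,th,c[:,0].mean(0)))
    return out
E
python3 - <<'E'
from m import *
bd=[onz("scene",p,0.01)[:2] for p in [(205+43/3.8,170+262/3.8),(205+163/3.8,170+125/3.8),(205+760/3.8,170+335/3.8),(205+693/3.8,170+522/3.8)]]
print(np.round(bd,3))
mat=[onz("scene",p,0.0)[:2] for p in [(90,195),(162,150),(258,186),(190,248)]]
print(np.round(mat,3))
for n in ["scene","side"]:
    s=f"pics/{n}0.png"
    print(n)
    for r in rects(n,s,0.018,bd,0.01,60,70,40,150): print("track",np.round(r[:5],1),np.round(r[5]))
    for r in rects(n,s,0.046,mat,0.02,30,75,70,200): print("roof",np.round(r[:5],1),np.round(r[5]))
im=cv2.cvtColor(cv2.imread("pics/scene0.png"),cv2.COLOR_BGR2HSV);print(im[206,190],im[180,215],im[230,268],im[200,160])
E
```

```text
[[ 0.638 -0.001]
 [ 0.451 -0.019]
 [ 0.409  0.472]
 [ 0.597  0.489]]
[[ 0.695 -0.468]
 [ 0.36  -0.47 ]
 [ 0.346 -0.049]
 [ 0.701 -0.046]]
scene
track [485.7 449.5 105.9  50.6   4.7] [388. 270.]
track [511.1 361.2 144.7  44.2   4.7] [353. 263.]
track [526.7 273.8 146.4  44.5   4.2] [320. 253.]
track [518.7 190.2 144.4  44.3   4.6] [295. 240.]
track [524.3 107.8 145.2  45.1   4.5] [269. 230.]
roof [ 6.281e+02 -1.371e+02  1.575e+02  4.160e+01 -5.000e-01] [180. 210.]
roof [ 537.3 -260.9   73.9   39.9  -25.2] [170. 181.]
roof [ 606.5 -346.5  147.7   37.6   16.8] [135. 183.]
roof [ 546.2 -234.5  418.5  332.1  -88.3] [179. 169.]
side
track [521.1  97.9 144.5  48.5   4.8] [271. 178.]
track [514.8 179.9 143.1  48.3   4.6] [261. 167.]
track [522.5 263.  142.3  48.5   5.1] [254. 155.]
track [507.5 350.4 143.4  49.2   4.8] [242. 145.]
roof [ 590.3 -356.6  117.5   33.4   17.2] [366. 260.]
roof [ 344.4 -297.3  233.6    8.   -89.6] [274. 274.]
roof [ 536.2 -263.3   74.3   33.9  -25.2] [331. 241.]
roof [ 343.1 -140.7   61.    10.7  -88.2] [249. 230.]
roof [ 447.6 -149.2   92.6   38.7  -30.3] [284. 223.]
roof [ 507.1 -272.8  409.4  344.8   89.5] [333. 221.]
[80  8 98] [ 45   5 107] [ 20  42 108] [ 68 119  94]
```

```bash
python3 -m inch '-44 -20 -3 0 0 0 100;-44 -20 -3 0 0 0 100;-44 -20 -3 0 0 0 100;-44 -20 -3 0 0 0 100;-44 -20 -3 0 0 0 100;-44 -20 -3 0 0 0 100;-44 -20 -3 0 0 0 100;-44 -20 -3 0 0 0 100;-44 -20 -3 0 0 0 100;-44 -20 -3 0 0 0 100;-44 -20 -3 0 0 0 100;-44 -20 -3 0 0 0 100;0 0 0 0 0 -0.12 100;0 0 0 0 0 -0.12 100;0 0 0 0 0 -0.12 100;0 0 0 0 0 0 100' 20
python3 - <<'E'
from h import *
s=get_state();print({k:np.round(v,4).tolist() for k,v in s.items()})
cv2.imwrite("pics/w1.png",cams.get_image("wrist")[:,:,::-1])
E
```

```text
time: 1.75
position: [0.6363, 0.2265, 0.2491]
tool_rot: [0.137, -3.129, 0.016]
ft_force: [-0.1, 0.3, 0.1]
grip_width: 1.0
{'time': 1.75, 'joint_positions': [-0.544, 0.3756, 0.2173, 1.3361, -0.0727, 1.4501, 1.3265], 'qd': [0.0045, 0.009, 0.0123, 0.0026, 0.0004, -0.0004, -0.0516], 'joint_torque': [0.468, -51.4004, 3.0267, -31.4974, 0.1622, 0.1322, 0.7655], 'position': [0.6363, 0.2265, 0.2491], 'tool_rot': [0.137, -3.1294, 0.0159], 'ft_force': [-0.089, 0.2646, 0.0875], 'torque': [0.0103, 0.0095, -0.044], 'grip_width': 0.9997}
```

View pics/w1.png

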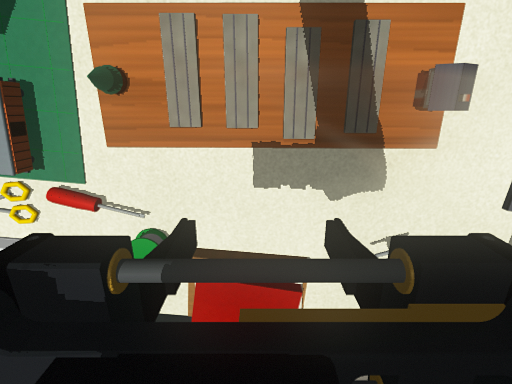

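The wrist view shows the tree at (107,80), the tracks at about (180,70), (240,72), (302,83) and (367,76), and the signal box at (455,85). Now I'll measure the tracks by saturation.

```bash
cat > tr.py <<'E'
from m import *
def wr(src,st,z,box,amin,smax,vlo=0,vhi=255,show=None):
    im=cv2.imread(src);hsv=cv2.cvtColor(im,cv2.COLOR_BGR2HSV)
    x0,y0,x1,y1=box
    m=np.zeros(im.shape[:2],np.uint8)
    mm=((hsv[...,1]<smax)&(hsv[...,2]>=vlo)&(hsv[...,2]<=vhi)).astype(np.uint8)
    m[y0:y1,x0:x1]=mm[y0:y1,x0:x1]
    m=cv2.morphologyEx(m,cv2.MORPH_CLOSE,np.ones((3,3)));m=cv2.morphologyEx(m,cv2.MORPH_OPEN,np.ones((5,5)))
    if show: cv2.imwrite(show,m*255)
    cs,_=cv2.findContours(m,cv2.RETR_EXTERNAL,cv2.CHAIN_APPROX_NONE)
    for c in cs:
        if cv2.contourArea(c)<amin: continue
        w=np.array([onz("wrist",p[0],z,st)[:2]*1000 for p in c],np.float32)
        (cx,cy),(a,b),th=cv2.minAreaRect(w)
        if a<b:a,b,th=b,a,th+90
        th=(th+90)%180-90
        print("c %.1f %.1f L %.1f W %.1f th %.2f"%(cx,cy,a,b,th),np.round(c[:,0].mean(0)))
E
python3 - <<'E'
from tr import *
st=get_state()
wr("pics/w1.png",st,0.018,(150,5,400,142),300,90,show="pics/m1.png")
for p in [(415,110),(455,85)]: print(onz("wrist",p,0.03,st))
E
```

```text
c 524.8 269.6 L 143.4 W 45.6 th 4.63 [301.  82.]
c 509.2 356.8 L 142.4 W 47.0 th 4.65 [366.  75.]
c 516.5 186.0 L 142.7 W 44.7 th 4.59 [241.  70.]
c 521.9 104.7 L 142.7 W 46.4 th 4.64 [181.  69.]
[0.54371494 0.42801824 0.03      ]
[0.50782885 0.47278164 0.03      ]
```

View pics/m1.png

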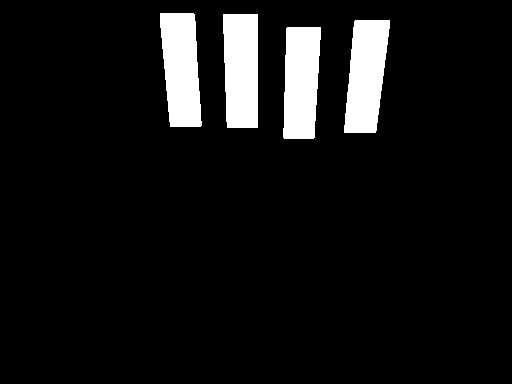

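```bash
python3 -m inch '0 -48 0 0 0 0 100;0 -48 0 0 0 0 100;0 -48 0 0 0 0 100;0 -48 0 0 0 0 100;0 -48 0 0 0 0 100;0 -48 0 0 0 0 100;0 -48 0 0 0 0 100;0 -48 0 0 0 0 100;0 -48 0 0 0 0 100;0 -48 0 0 0 0 100;0 -20 0 0 0 0 100;0 0 0 0 0 0 100' 20
python3 - <<'E'
from h import *
s=get_state();print({k:np.round(v,4).tolist() for k,v in s.items()})
cv2.imwrite("pics/w2.png",cams.get_image("wrist")[:,:,::-1])
E
```

```text
time: 3.0
position: [0.675, -0.2801, 0.2487]
tool_rot: [0.102, -3.127, 0.012]
ft_force: [-0.5, 1.2, 0.3]
grip_width: 0.997
{'time': 3.0, 'joint_positions': [0.0849, 0.5163, 0.4199, 1.1745, -0.1904, 1.4983, 2.1066], 'qd': [0.0027, -0.002, -0.0045, 0.0069, -0.0026, 0.0065, -0.0279], 'joint_torque': [0.2067, -56.5358, 6.4498, -31.4971, 0.1114, 0.0098, 0.2262], 'position': [0.675, -0.2801, 0.2487], 'tool_rot': [0.1018, -3.127, 0.0117], 'ft_force': [-0.4656, 1.2235, 0.2915], 'torque': [0.0428, 0.004, 0.0185], 'grip_width': 0.9968}
```

View pics/w2.png

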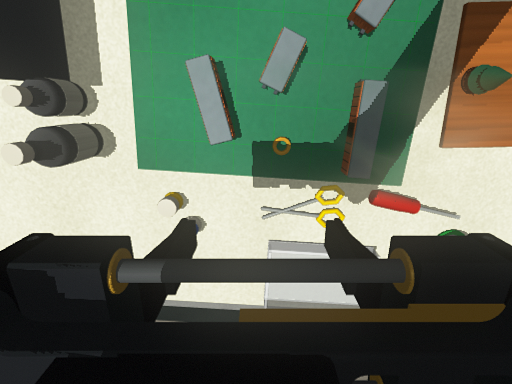

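The wrist view shows wagon110 at (212,100), wagon70 at (284,60), wagon130 at (366,128) partly in shadow, and wagon90 at (372,12) cut off by the frame.

```bash
python3 - <<'E'
from tr import *
st=get_state()
wr("pics/w2.png",st,0.046,(150,0,420,180),150,60,show="pics/m2.png")
for p in [(372,12)]: print(onz("wrist",p,0.03,st))
im=cv2.imread("pics/m2.png");a=cv2.imread("pics/w2.png");v=np.hstack([cv2.resize(a[0:190,150:420],None,fx=1.45,fy=1.45),cv2.resize(im[0:190,150:420],None,fx=1.45,fy=1.45)]);cv2.imwrite("pics/m2v.png",v)
# jar from two views: cap top z .042
print("jar",onz("scene",(90+327/4,130+120/4),0.042),onz("side",(230+343/4,190+350/4),0.042))
E
```

```text
c 692.6 -371.3 L 131.3 W 13.1 th -86.15 [195. 176.]
c 638.7 -78.3 L 87.1 W 26.5 th 13.54 [413. 151.]
c 579.0 -85.7 L 23.9 W 12.9 th 13.54 [415. 104.]
c 618.3 -123.8 L 130.8 W 66.3 th -0.38 [372. 135.]
c 592.1 -350.9 L 109.3 W 36.5 th 17.84 [209.  99.]
c 538.7 -262.5 L 71.5 W 31.7 th -21.79 [282.  60.]
c 478.7 -158.5 L 39.6 W 26.0 th -86.34 [374.   9.]
[ 0.47304034 -0.15459941  0.03      ]
jar [ 0.43694209 -0.34621835  0.042     ] [ 0.438649   -0.35469859  0.042     ]
```

View pics/m2v.png

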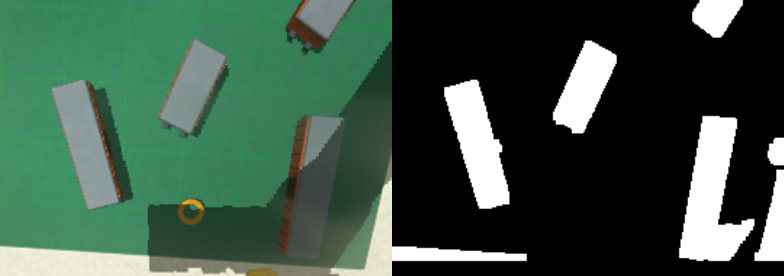

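```bash
cat > go.py <<'E'
from h import *
def go(x,y,z,th,st=None):
    """x,y,z target tcp mm; th target tool-x line angle deg. prints tool frame shift mm and tilt/yaw turn"""
    st=st or get_state();Rt=R.from_rotvec(st["tool_rot"]).as_matrix();p=np.array(st["position"])*1000
    d=Rt.T@(np.array([x,y,z])-p)
    best=None
    for t in (th,th+180):
        t=np.radians(t);X=np.array([np.cos(t),np.sin(t),0]);Z=np.array([0,0,-1.]);T=np.c_[X,np.cross(Z,X),Z]
        rv=R.from_matrix(Rt.T@T).as_rotvec()
        if best is None or np.linalg.norm(rv)<np.linalg.norm(best):best=rv
    print("pos",np.round(p,1),"shift",np.round(d,1),"turn",np.round(best,3),"j7 %.2f"%st["joint_positions"][6],"F",np.round(st["ft_force"],1),"grip",round(st["grip_width"],3))
E
python3 - <<'E'
from go import *
st=get_state()
c=np.array([onz("wrist",p,0.046,st)[:2]*1000 for p in [(362.4,80),(386.5,81),(374,177),(354,176)]]);print(np.round(c,1))
(cx,cy),(a,b),t=cv2.minAreaRect(c.astype(np.float32));print(cx,cy,a,b,t,c.mean(0))
l=(c[0]+c[1]-c[2]-c[3])/2;print(np.hypot(*l),np.degrees(np.arctan2(l[1],l[0])))
# scene/side corners
f=lambda n,ps,ox,oy:np.array([onz(n,(ox+p[0]/4,oy+p[1]/4),0.046)[:2]*1000 for p in ps])
print(f("scene",[(300,350),(420,264),(447,280),(335,368)],90,130).mean(0))
print(f("side",[(328,80),(335,103),(490,62),(475,42)],230,190).mean(0))
go(*c.mean(0),100,5)
E
```

```text
[[ 553.8 -158.1]
 [ 553.  -127.2]
 [ 679.3 -119.2]
 [ 679.8 -147.6]]
616.5501098632812 -138.65347290039062 127.76132202148438 30.851085662841797 3.6370368003845215 [ 616.45640224 -138.04411095]
126.52074455215238 -175.80678677472025
[ 617.38802776 -133.48614203]
[ 615.11199909 -145.69918177]
pos [ 675.1 -278.4  248.7] shift [ 47.2 144.9 148.4] turn [-0.006 -0.013 -0.02 ] j7 2.11 F [-0.3 -0.9 -0.9] grip 0.998
```

```bash
python3 -m inch '12 36 28 0 -0.01 0 100;12 36 28 0 0 -0.01 100;12 36 28 0 0 0 100;12 36 28 0 0 0 100;0 0 0 0 0 0 100'
python3 - <<'E'
from go import *
go(616.5,-138.5,11,4.2)
cv2.imwrite("pics/w3.png",cams.get_image("wrist")[:,:,::-1])
E
```

```text
time: 3.55
position: [0.6147, -0.1217, 0.1313]
tool_rot: [0.128, -3.137, 0.002]
ft_force: [0.0, 0.8, 0.1]
grip_width: 0.998
pos [ 614.7 -121.7  131.3] shift [ -0.6 -16.7 120.3] turn [-0.001 -0.002  0.008] j7 1.90 F [0.  0.8 0.1] grip 0.998
```

View pics/w3.png

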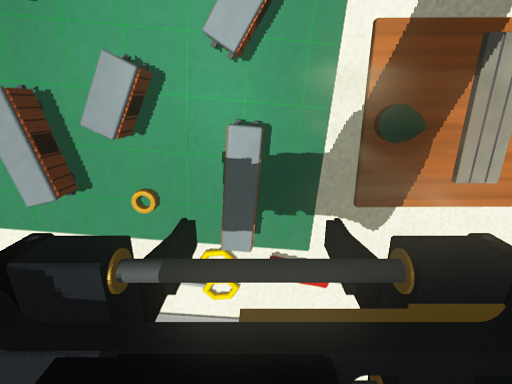

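Wagon130 is between the jaws with its roof at (243,185), and wagon90's lower part is visible at (240,20).

```bash
python3 - <<'E'
from go import *
st=get_state()
c=np.array([onz("wrist",p,0.046,st)[:2]*1000 for p in [(229,123),(262,124),(253,250),(221,250)]]);print(np.round(c,1),c.mean(0))
l=(c[0]+c[1]-c[2]-c[3])/2;print(np.hypot(*l),np.degrees(np.arctan2(l[1],l[0])))
c=np.array([onz("wrist",p,0.046,st)[:2]*1000 for p in [(107,50),(145,65),(119,138),(82,127)]]);print("70",np.round(c,1),c.mean(0))
for a,b in((0,3),(1,2)): l=c[a]-c[b];print(np.hypot(*l),np.degrees(np.arctan2(l[1],l[0])))
c=np.array([onz("wrist",p,0.046,st)[:2]*1000 for p in [(204,32),(236,51),(267,0),(223,0)]]);print("90",np.round(c,1));
for a,b in((1,2),(0,3)): l=c[a]-c[b];print(np.hypot(*l),np.degrees(np.arctan2(l[1],l[0])))
E
```

```text
[[ 554.8 -159.6]
 [ 553.3 -129.5]
 [ 684.6 -128.4]
 [ 687.4 -162.4]] [ 620.00902179 -145.00905216]
131.93984440805045 179.62621371120113
70 [[ 502.8 -265.2]
 [ 512.  -233.7]
 [ 576.5 -261.2]
 [ 569.1 -294.4]] [ 540.10674707 -263.64319452]
72.45683079348044 156.27850701630985
70.18031261618479 156.9563105383164
90 [[ 482.9 -183.5]
 [ 495.  -156.3]
 [ 456.1 -133.4]
 [ 458.9 -168.6]]
45.125371888087386 -30.54021374135012
28.23582888608852 -31.843602236830694
```

```bash
python3 - <<'E'
from go import *
go(619,-144,11,-0.3)
E
```

```text
pos [ 617.1 -124.5  133.9] shift [ 1.00e-01 -1.91e+01  1.23e+02] turn [-0.004  0.003  0.086] j7 1.90 F [-0.1  1.8 -0.5] grip 1.001
```

```bash
python3 -m inch '0 -18 30 0 0 0.08 100;0 0 0 0 0 0 100;0 0 0 0 0 0 100'
python3 - <<'E'
from go import *
for i in range(3):
    go(618,-143,11,-0.3); im=cams.get_image("wrist")
cv2.imwrite("pics/w4.png",im[:,:,::-1])
E
```

```text
time: 3.9
position: [0.6222, -0.1377, 0.1078]
tool_rot: [-0.008, 3.131, -0.005]
ft_force: [1.0, 0.2, 0.1]
grip_width: 0.997
pos [ 622.2 -137.7  107.8] shift [ 5.2 -5.  96.8] turn [-0.003  0.01   0.01 ] j7 1.86 F [1.  0.2 0.1] grip 0.997
pos [ 621.6 -138.   107.4] shift [ 4.5 -4.6 96.3] turn [-0.003  0.009  0.01 ] j7 1.86 F [-0.6  0.5 -0.3] grip 0.998
pos [ 621.6 -138.3  107.4] shift [ 4.5 -4.4 96.4] turn [-0.003  0.009  0.01 ] j7 1.86 F [-0.   0.4 -0.2] grip 1.001
```

View pics/w4.png

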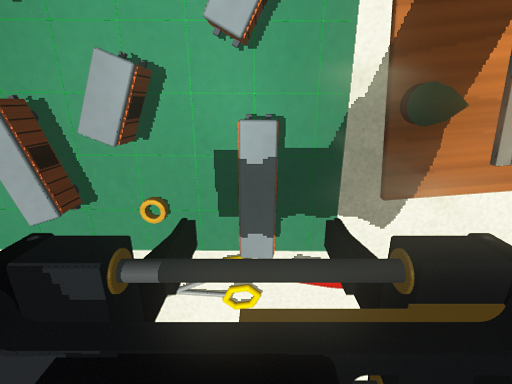

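```bash
python3 - <<'E'
from go import *
st=get_state()
c=np.array([onz("wrist",p,0.046,st)[:2]*1000 for p in [(239,120),(277,120),(273,258),(241,258)]]);print(np.round(c,1),c.mean(0))
x,y=c.mean(0)
go(x,y,11,0,st)
E
```

```text
[[ 552.9 -157.3]
 [ 552.8 -126.4]
 [ 682.  -127.3]
 [ 682.2 -158.2]] [ 617.48107841 -142.29894971]
pos [ 621.6 -138.5  107.5] shift [ 5.1 -3.5 96.4] turn [-0.003  0.01   0.004] j7 1.86 F [-0.4 -0.1 -0.4] grip 1.002
```

```bash
python3 -m inch '5 -4 30 0 0.01 0.004 100;0 0 30 0 0 0 100;0 0 20 0 0 0 100;0 0 10 0 0 0 100;0 0 5 0 0 0 100;0 0 0 0 0 0 100'; python3 -c "
from go import *
go(617.5,-142.3,11,0)"
```

```text
time: 4.65
position: [0.624, -0.1433, 0.0181]
tool_rot: [-0.004, 3.128, -0.006]
ft_force: [0.5, 0.0, 0.2]
grip_width: 0.999
pos [ 624.  -143.3   18.1] shift [6.6 1.  7. ] turn [-0.004  0.014  0.003] j7 1.90 F [0.5 0.  0.2] grip 0.999
```

```bash
python3 -m inch '6 1 5 0 0.013 0 100;1 0 1 0 0 0 100;0 0 0 0 0 0 100;0 0 0 0 0 0 30;0 0 0 0 0 0 30;0 0 0 0 0 0 30;0 0 0 0 0 0 30;0 0 0 0 0 0 20;0 0 0 0 0 0 20;0 0 0 0 0 0 20' 20; python3 -c "
from go import *
go(617.5,-142.3,11,0)"
```

```text
time: 5.65
position: [0.6196, -0.1427, 0.0159]
tool_rot: [-0.005, 3.135, -0.007]
ft_force: [0.1, -0.5, 0.3]
grip_width: 0.449
pos [ 619.6 -142.7   15.9] shift [2.1 0.5 4.9] turn [-0.005  0.007  0.003] j7 1.90 F [ 0.1 -0.5  0.3] grip 0.449
```

```bash
python3 -m inch '0 0 2 0 0.006 0 30;0 0 2 0 0 0 25;0 0 0 0 0 0 20;0 0 0 0 0 0 20' 20; python3 -c "
from go import *
go(617.5,-142.3,11,0)"
```

```text
time: 6.05
position: [0.6198, -0.1427, 0.0154]
tool_rot: [0.003, -3.141, 0.005]
ft_force: [0.2, 0.1, -1.7]
grip_width: 0.391
pos [ 619.8 -142.7   15.4] shift [2.3 0.4 4.4] turn [-0.003 -0.     0.002] j7 1.90 F [ 0.2  0.1 -1.7] grip 0.391
```

```bash
python3 -m inch '0 0 -10 0 0 0 20;0 0 -25 0 0 0 20;0 0 -30 0 0 0 20;0 0 -30 0 0 0 20;0 0 -20 0 0 0 20;5 24 0 0 0 -0.02 20;10 40 0 0 0 -0.02 20;10 45 0 0 0 -0.02 20;10 45 0 0 0 -0.02 20;10 45 0 0 0 0 20;10 45 0 0 0 0 20;10 45 0 0 0 0 20;10 45 0 0 0 0 20;10 45 0 0 0 0 20;10 45 0 0 0 0 20;10 30 0 0 0 0 20;5 20 0 0 0 0 20;0 0 0 0 0 0 20;0 0 0 0 0 0 20' 20; python3 - <<'E'
from go import *
go(511.5,357,33,4.64)
cv2.imwrite("pics/w5.png",cams.get_image("wrist")[:,:,::-1])
E
```

```text
time: 7.95
position: [0.4721, 0.3374, 0.1362]
tool_rot: [-0.125, 3.138, -0.011]
ft_force: [-0.3, -0.3, -1.4]
grip_width: 0.388
pos [472.1 337.4 136.2] shift [-40.7  17.1 103.1] turn [-0.007  0.001 -0.001] j7 0.99 F [-0.3 -0.3 -1.4] grip 0.388
```

View pics/w5.png

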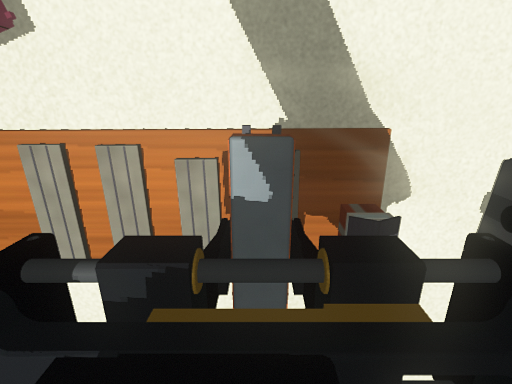

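```bash
python3 - <<'E'
from go import *
st=get_state();P=onz("wrist",(262,136),st["position"][2]+.0306,st)
Rt=R.from_rotvec(st["tool_rot"]).as_matrix();print(Rt.T@(P-np.array(st["position"]))*1000)
E
python3 -m inch '-20 9 10 0 0 0 20;-20 8 20 0 0 0 20;0 0 30 0 0 0 20;0 0 0 0 0 0 20;0 0 0 0 0 0 20'; python3 - <<'E'
from go import *
go(511.5,357,33,4.64)
cv2.imwrite("pics/w6.png",cams.get_image("wrist")[:,:,::-1])
E
```

```text
[ 67.37911733  -0.26527415 -30.67681042]
time: 8.5
position: [0.518, 0.3493, 0.0774]
tool_rot: [-0.105, 3.134, -0.013]
ft_force: [0.2, 0.7, -1.1]
grip_width: 0.387
pos [518.  349.3  77.4] shift [ 6.2  8.5 44.3] turn [-0.008  0.006 -0.014] j7 1.02 F [ 0.2  0.7 -1.1] grip 0.387
```

View pics/w6.png

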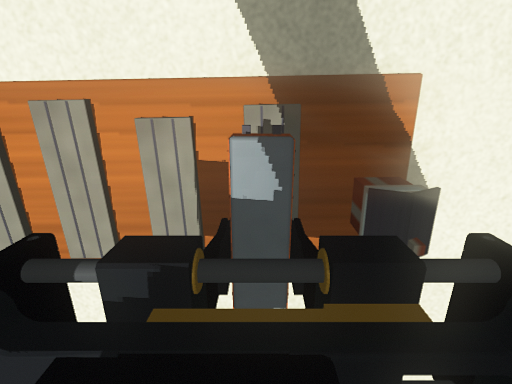

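The held van is at (262,190). The target track's far end shows beyond it at (244..299,104), so I'll check the track position from that.

```bash
python3 - <<'E'
from go import *
st=get_state();a=onz("wrist",(244,104),.018,st);b=onz("wrist",(299,104),.018,st);print(a,b)
m=(a+b)/2*1000;t=np.radians(4.64);print(m[:2]+72.5*np.array([np.cos(t),np.sin(t)]))
go(511.5,357,33,4.64)
E
```

```text
[0.4370064  0.32892988 0.018     ] [0.43414303 0.37228835 0.018     ]
[507.83710619 356.47398509]
pos [517.5 348.8  77. ] shift [ 5.6  9.  43.9] turn [-0.009  0.005 -0.014] j7 1.02 F [-1.  -0.9 -2. ] grip 0.39
```

```bash
python3 -m inch '6 9 10 -0.008 0.005 -0.014 20;0 0 15 0 0 0 20;0 0 10 0 0 0 20;0 0 0 0 0 0 20;0 0 0 0 0 0 20'; python3 - <<'E'
from go import *
go(511,357,32,4.64)
E
```

```text
time: 9.05
position: [0.5113, 0.3586, 0.0426]
tool_rot: [-0.129, 3.136, 0.004]
ft_force: [-0.3, -0.6, -1.2]
grip_width: 0.391
pos [511.3 358.6  42.6] shift [ 0.4 -1.6 10.6] turn [0.002 0.003 0.001] j7 1.03 F [-0.3 -0.6 -1.2] grip 0.391
```

```bash
python3 -m inch '0 -2 6 0 0 0 20;0 0 4 0 0 0 20;0 0 2 0 0 0 20;0 0 0 0 0 0 20'; python3 - <<'E'
from go import *
go(511,357,31.4,4.64)
E
```

```text
time: 9.45
position: [0.5122, 0.3571, 0.0311]
tool_rot: [-0.129, 3.135, 0.006]
ft_force: [0.8, 0.6, -1.5]
grip_width: 0.391
pos [512.2 357.1  31.1] shift [ 1.2 -0.  -0.3] turn [0.004 0.005 0.001] j7 1.03 F [ 0.8  0.6 -1.5] grip 0.391
```

```bash
python3 -m inch '0 0 1.5 0 0 0 20;0 0 1 0 0 0 20;0 0 0 0 0 0 20;0 0 0 0 0 0 20'; python3 - <<'E'
from go import *
go(511,357,31.4,4.64)
E
```

```text
time: 9.85
position: [0.5126, 0.3574, 0.0313]
tool_rot: [-0.129, 3.134, 0.007]
ft_force: [0.4, -0.2, -1.3]
grip_width: 0.384
pos [512.6 357.4  31.3] shift [ 1.7 -0.2 -0.1] turn [0.004 0.005 0.001] j7 1.03 F [ 0.4 -0.2 -1.3] grip 0.384
```

```bash
python3 -m inch '0 0 4 0 0 0 20;0 0 0 0 0 0 20;0 0 0 0 0 0 20'; python3 - <<'E'
from go import *
go(511,357,31.4,4.64)
E
```

```text
time: 10.15
position: [0.5139, 0.3581, 0.0312]
tool_rot: [-0.128, 3.132, 0.009]
ft_force: [1.5, 0.9, -1.4]
grip_width: 0.388
pos [513.9 358.1  31.2] shift [ 3.  -0.8 -0.2] turn [0.006 0.008 0.001] j7 1.03 F [ 1.5  0.9 -1.4] grip 0.388
```

```bash
python3 -m inch '3 -1 -0.5 -0.005 -0.007 0 20;0 0 0 0 0 0 20;0 0 0 0 0 0 50;0 0 0 0 0 0 60;0 0 0 0 0 0 70;0 0 0 0 0 0 70;0 0 0 0 0 0 70;0 0 0 0 0 0 70;0 0 -15 0 0 0 70;0 0 -30 0 0 0 70;0 0 -40 0 0 0 70;0 0 -40 0 0 0 70;0 0 0 0 0 0 70;0 0 0 0 0 0 70'; python3 - <<'E'
from go import *
go(511,357,31.4,4.64)
cv2.imwrite("pics/w7.png",cams.get_image("wrist")[:,:,::-1])
E
```

```text
time: 11.55
position: [0.5088, 0.3549, 0.1647]
tool_rot: [-0.127, 3.124, 0.019]
ft_force: [-0.1, 0.4, 0.1]
grip_width: 0.698
pos [508.8 354.9 164.7] shift [ -0.2   0.4 133.3] turn [0.011 0.016 0.   ] j7 1.02 F [-0.1  0.4  0.1] grip 0.698
```

View pics/w7.png

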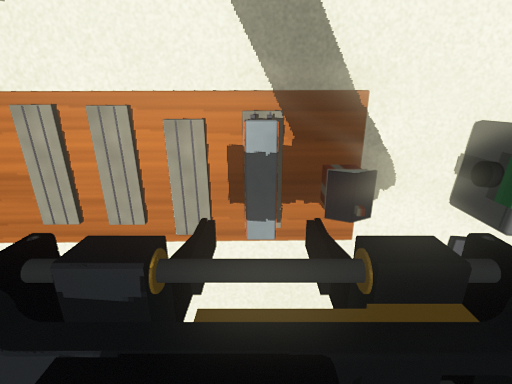

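Wagon130 stands upright on the track by the box, with its roof from (262,120) to (260,240). I'll measure it.

```bash
python3 - <<'E'
from go import *
st=get_state()
c=np.array([onz("wrist",p,0.062,st)[:2]*1000 for p in [(246,120),(279,120),(275,240),(246,240)]]);print(np.round(c,1),c.mean(0))
l=(c[0]+c[1]-c[2]-c[3])/2;print(np.hypot(*l),np.degrees(np.arctan2(l[1],l[0])))
wr=[onz("wrist",p,0.018,st)[:2]*1000 for p in [(243,111),(283,111)]];print(wr)
t=np.radians(4.64);print("track from end",np.mean(wr,0)+72.5*np.array([np.cos(t),np.sin(t)]))
go(675,-263,150,-23)
E
```

```text
[[445.5 336.5]
 [443.  368.2]
 [573.4 377.1]
 [575.8 344.7]] [509.41758846 356.63388461]
130.65271426663335 -176.2266460475652
[array([439.58025021, 331.09526841]), array([436.03498159, 375.45022748])]
track from end [510.07000774 359.13762005]
pos [509.4 355.3 165.2] shift [-114.6 -629.9    9.5] turn [0.016 0.014 0.483] j7 1.02 F [-0.3  0.1  0.7] grip 0.703
```

```bash
python3 -m inch '-2 -48 0 0.008 0.008 0 100;-2 -48 0 0.008 0.008 0 100;-2 -48 0 0 0 0 100;-2 -48 0 0 0 0 100;-2 -48 0 0 0 0 100;-2 -48 0 0 0 0 100;-2 -48 0 0 0 0 100;-2 -48 0 0 0 0 100;-2 -48 0 0 0 0 100;-2 -48 0 0 0 0 100;-2 -48 0 0 0 0 100;-2 -48 0 0 0 0 100;-2 -48 0 0 0 -0.06 100;-2 -48 0 0 0 -0.06 100;-2 -48 5 0 0 -0.06 100;0 -10 5 0 0 -0.05 100;0 0 0 0 0 0 100;0 0 0 0 0 0 100'; python3 - <<'E'
from go import *
go(592,-351,110,17.6)
E
```

```text
time: 13.4
position: [0.6031, -0.3913, 0.1342]
tool_rot: [0.507, -3.07, -0.006]
ft_force: [0.3, 1.4, -0.9]
grip_width: 0.998
pos [ 603.1 -391.3  134.2] shift [-3.1 41.6 24.5] turn [ 0.008 -0.029  0.02 ] j7 2.58 F [ 0.3  1.4 -0.9] grip 0.998
```

```bash
python3 -m inch '-3 25 15 0.004 -0.015 0.01 100;0 17 10 0.004 -0.015 0.01 100;0 0 0 0 0 0 100;0 0 0 0 0 0 100'; python3 - <<'E'
from go import *
go(592,-351,15,17.6)
cv2.imwrite("pics/w8.png",cams.get_image("wrist")[:,:,::-1])
E
```

```text
time: 13.8
position: [0.5924, -0.343, 0.1086]
tool_rot: [-0.484, 3.102, 0.006]
ft_force: [0.4, 0.4, 0.5]
grip_width: 0.997
pos [ 592.4 -343.   108.6] shift [ 3.1 -7.8 93.6] turn [0.003 0.002 0.002] j7 2.52 F [0.4 0.4 0.5] grip 0.997
```

View pics/w8.png

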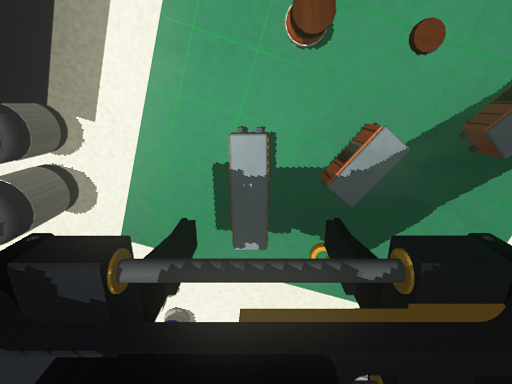

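Wagon110 lies between the jaws with its roof from (249,133) to (250,250). The jar, at (310,20), is well clear.

```bash
python3 - <<'E'
from go import *
st=get_state()
c=np.array([onz("wrist",p,0.046,st)[:2]*1000 for p in [(230,133),(269,133),(268,249),(234,249)]]);print(np.round(c,1),c.mean(0))
l=(c[0]+c[1]-c[2]-c[3])/2;th=np.degrees(np.arctan2(l[1],l[0]));print(np.hypot(*l),th)
go(*c.mean(0),14,th,st)
E
```

```text
[[ 544.4 -385.8]
 [ 534.6 -354.9]
 [ 638.7 -321.6]
 [ 648.5 -352.6]] [ 591.53437179 -353.73443206]
109.27259596716442 -162.2903855128828
pos [ 592.6 -342.9  108.6] shift [  4.6 -10.3  94.6] turn [0.004 0.002 0.   ] j7 2.52 F [0.  1.4 0. ] grip 0.999
```

```bash
python3 -m inch '5 -10 25 0.004 0.004 0 100;1 0 30 0 0.004 0 100;1 0 25 0 0.004 0 100;0 0 0 0 0 0 100;0 0 0 0 0 0 100'; python3 - <<'E'
from go import *
go(591.5,-353.7,14,17.7)
E
```

```text
time: 14.35
position: [0.5945, -0.3582, 0.0329]
tool_rot: [0.486, -3.102, 0.015]
ft_force: [0.1, 0.4, 0.9]
grip_width: 1.004
pos [ 594.5 -358.2   32.9] shift [ 1.5  5.4 18.9] turn [-0.009 -0.003  0.002] j7 2.55 F [0.1 0.4 0.9] grip 1.004
```

```bash
python3 -m inch '2 5 10 -0.008 0 0 100;0 0 7 0 0.002 0 100;0 0 3 0 0.002 0 100;0 0 0 0 0 0 100;0 0 0 0 0 0 100'; python3 - <<'E'
from go import *
go(591.5,-353.7,14,17.7)
E
```

```text
time: 14.85
position: [0.5938, -0.3555, 0.0163]
tool_rot: [0.486, -3.102, 0.009]
ft_force: [-0.1, -0.8, -0.2]
grip_width: 0.995
pos [ 593.8 -355.5   16.3] shift [1.6 2.4 2.3] turn [-0.005 -0.002  0.002] j7 2.56 F [-0.1 -0.8 -0.2] grip 0.995
```

```bash
python3 -m inch '2 3 3 -0.005 0 0 100;0 0 0 0 0 0 100;0 0 0 0 0 0 30;0 0 0 0 0 0 30;0 0 0 0 0 0 30;0 0 0 0 0 0 30;0 0 0 0 0 0 20;0 0 0 0 0 0 20;0 0 0 0 0 0 20;0 0 0 0 0 0 20;0 0 0 0 0 0 20;0 0 0 0 0 0 20' 20; python3 -c "
from go import *
go(591.5,-353.7,14,17.7)"
```

```text
time: 16.05
position: [0.5913, -0.3535, 0.0142]
tool_rot: [0.486, -3.103, 0.002]
ft_force: [-1.1, -0.3, 0.3]
grip_width: 0.389
pos [ 591.3 -353.5   14.2] shift [-0.1 -0.3  0.2] turn [-0.001 -0.001  0.002] j7 2.56 F [-1.1 -0.3  0.3] grip 0.389
```

```bash
python3 -m inch '0 0 -10 0 0 0 20;0 0 -25 0 0 0 20;0 0 -30 0 0 0.04 20;0 0 -30 0 0 0.06 20;0 0 -20 0 0 0.06 20;0 20 0 0 0 0.06 20;1 40 0 0 0 0 20;1 46 0 0 0 0 20;1 46 0 0 0 0 20;1 46 0 0 0 0 20;1 46 0 0 0 0 20;1 46 0 0 0 0 20;1 46 0 0 0 0 20;1 46 0 0 0 0 20;1 46 0 0 0 0 20;1 46 0 0 0 0 20;1 46 0 0 0 0 20;1 46 0 0 0 0 20;0 0 0 0 0 0 20;0 0 0 0 0 0 20'; python3 - <<'E'
from go import *
go(524.8,269.6,31,4.64)
E
```

```text
time: 18.05
position: [0.5317, 0.2281, 0.1444]
tool_rot: [-0.116, 3.127, -0.003]
ft_force: [0.2, -1.9, -0.5]
grip_width: 0.389
pos [531.7 228.1 144.4] shift [  5.1  42.2 113.2] turn [-0.002  0.012 -0.007] j7 1.22 F [ 0.2 -1.9 -0.5] grip 0.389
```

```bash
python3 -m inch '5 25 10 0 0.01 -0.007 20;0 17 25 0 0 0 20;0 0 20 0 0 0 20;0 0 0 0 0 0 20;0 0 0 0 0 0 20'; python3 - <<'E'
from go import *
st=get_state();go(524.8,269.6,31,4.64)
cv2.imwrite("pics/w9.png",cams.get_image("wrist")[:,:,::-1])
P=[onz("wrist",p,st["position"][2]+.0318,st) for p in [(230,146),(292,146)]]
Rt=R.from_rotvec(st["tool_rot"]).as_matrix()
for p in P:print(Rt.T@(p-np.array(st["position"]))*1000)
E
```

```text
time: 18.55
position: [0.5268, 0.2661, 0.0916]
tool_rot: [-0.116, 3.133, -0.002]
ft_force: [-0.4, -0.0, -0.3]
grip_width: 0.385
pos [526.8 266.1  91.6] shift [ 2.1  3.8 60.6] turn [-0.002  0.007 -0.007] j7 1.17 F [-0.4 -0.  -0.3] grip 0.385
[ 62.75129333 -15.86097003 -32.18186653]
[ 62.72323364  14.34579558 -32.23679452]
```

View pics/w9.png

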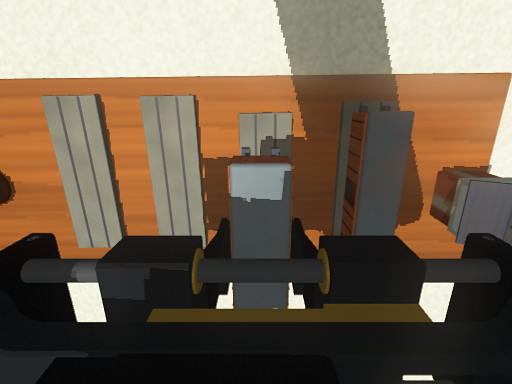

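Wagon110 is held straight at (261,200). The track end shows behind it at (239..293,113), and wagon130 is untouched on the right.

```bash
python3 - <<'E'
from go import *
st=get_state();P=onz("wrist",(261,163),st["position"][2]+.0318,st)
Rt=R.from_rotvec(st["tool_rot"]).as_matrix();print(Rt.T@(P-np.array(st["position"]))*1000)
m=(onz("wrist",(239,113),.018,st)+onz("wrist",(293,113),.018,st))*500;t=np.radians(4.64);print(m[:2]+72.5*np.array([np.cos(t),np.sin(t)]))
E
python3 -m inch '2 4 20 0 0.006 -0.007 20;0 0 20 0 0.003 0 20;0 0 13 0 0.003 0 20;0 0 0 0 0 0 20;0 0 0 0 0 0 20'; python3 - <<'E'
from go import *
go(524.8,269.6,30.2,4.64)
E
```

```text
[ 54.27803169  -0.75773301 -32.14703321]
[524.95640777 269.76694849]
time: 19.1
position: [0.5304, 0.2673, 0.0442]
tool_rot: [-0.116, 3.136, 0.003]
ft_force: [-0.4, 0.1, -0.9]
grip_width: 0.386
pos [530.4 267.3  44.2] shift [ 5.5  2.6 14. ] turn [ 0.001  0.004 -0.007] j7 1.19 F [-0.4  0.1 -0.9] grip 0.386
```

```bash
python3 -m inch '6 3 8 0 0.004 -0.01 20;0 0 4 0 0 0 20;0 0 3 0 0 0 20;0 0 0 0 0 0 20;0 0 0 0 0 0 20'; python3 - <<'E'
from go import *
go(524.8,269.6,30.2,4.64)
E
```

```text
time: 19.6
position: [0.5252, 0.271, 0.0307]
tool_rot: [-0.133, 3.136, 0.006]
ft_force: [-0.1, 0.4, -0.5]
grip_width: 0.386
pos [525.2 271.   30.7] shift [ 0.5 -1.4  0.5] turn [0.004 0.003 0.004] j7 1.19 F [-0.1  0.4 -0.5] grip 0.386
```

Next: release, lift and look.

```bash
python3 -m inch '0 -1 1.5 0 0 0 20;0 0 0 0 0 0 20;0 0 0 0 0 0 50;0 0 0 0 0 0 60;0 0 0 0 0 0 70;0 0 0 0 0 0 70;0 0 0 0 0 0 70;0 0 0 0 0 0 70;0 0 -15 0 0 0 70;0 0 -30 0 0 0 70;0 0 -40 0 0 0 70;0 0 -40 0 0 0 70;0 0 0 0 0 0 70;0 0 0 0 0 0 70'; python3 - <<'E'
from go import *
go(516.5,-262,120,-23)
cv2.imwrite("pics/w10.png",cams.get_image("wrist")[:,:,::-1])
E
```

```text
time: 21.0
position: [0.5257, 0.2696, 0.1647]
tool_rot: [-0.132, 3.133, 0.009]
ft_force: [-0.1, 0.8, -0.5]
grip_width: 0.698
pos [525.7 269.6 164.7] shift [  54.1 -529.2   41.6] turn [0.007 0.005 0.486] j7 1.17 F [-0.1  0.8 -0.5] grip 0.698
```

View pics/w10.png

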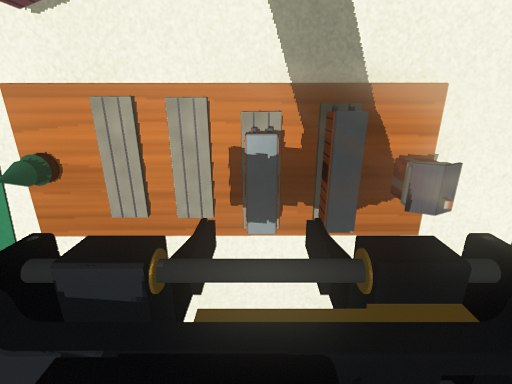

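Both vans stand upright. Wagon110's roof is at (262,135..235) on its track.

```bash
python3 - <<'E'
from go import *
st=get_state()
c=np.array([onz("wrist",p,0.062,st)[:2]*1000 for p in [(247,133),(280,133),(276,234),(247,234)]]);print(np.round(c,1),c.mean(0))
l=(c[0]+c[1]-c[2]-c[3])/2;print(np.hypot(*l),np.degrees(np.arctan2(l[1],l[0])))
E
python3 -m inch '12 -46 0 0 0 0 100;12 -46 0 0 0 0 100;12 -46 0 0 0 0 100;12 -46 0 0 0 0 100;12 -46 0 0 0 0 100;12 -46 0 0 0 0 100;12 -46 0 0 0 0 100;12 -46 0 0 0 0 100;12 -46 0 0 0 0 100;0 0 10 0 0 0.12 100;0 0 10 0 0 0.12 100;0 0 10 0 0 0.12 100;0 0 10 0 0 0.12 100;0 0 10 0 0 0.12 100;0 0 0 0 0 0 100;0 0 0 0 0 0 100'; python3 - <<'E'
from go import *
go(450,-152,110,-30.5)
cv2.imwrite("pics/w11.png",cams.get_image("wrist")[:,:,::-1])
E
```

```text
[[473.7 251.9]
 [471.1 284.1]
 [581.3 291.4]
 [583.8 259.3]] [527.47521577 271.67673557]
110.38992037762196 -176.18096923859792
time: 22.65
position: [0.4395, -0.1677, 0.0975]
tool_rot: [-0.829, -3.014, -0.004]
ft_force: [0.2, -0.3, 0.4]
grip_width: 0.998
pos [ 439.5 -167.7   97.5] shift [ -0.8  18.8 -12.6] turn [-0.002 -0.015 -0.005] j7 1.38 F [ 0.2 -0.3  0.4] grip 0.998
```

View pics/w11.png

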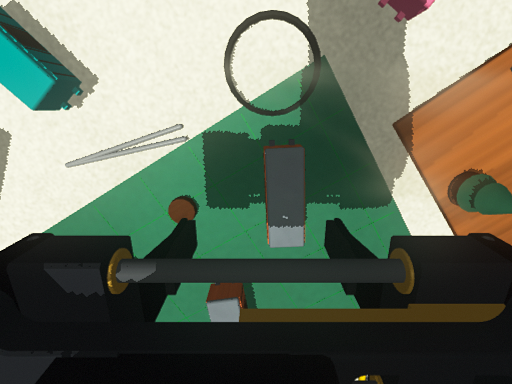

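Wagon90 (brown edges, on the mat) lies between the jaws with its roof at (285,146..247). The magnifier ring and lid are clear of it.

```bash
python3 - <<'E'
from go import *
st=get_state()
c=np.array([onz("wrist",p,0.046,st)[:2]*1000 for p in [(264,146),(305,146),(304,247),(267,247)]]);print(np.round(c,1),c.mean(0))
l=(c[0]+c[1]-c[2]-c[3])/2;th=np.degrees(np.arctan2(l[1],l[0]));print(np.hypot(*l),th)
go(*c.mean(0),14,th,st)
E
```

```text
[[ 397.8 -139.9]
 [ 414.7 -111.5]
 [ 494.5 -155.1]
 [ 477.5 -183.8]] [ 446.11156935 -147.5934202 ]
91.00473204769696 151.2346871654411
pos [ 439.5 -167.6   97.5] shift [ 3.2 20.7 83.5] turn [-0.001 -0.016 -0.035] j7 1.38 F [0.1 0.6 0.2] grip 1.005
```

```bash
python3 -m inch '3 20 15 0 -0.015 -0.025 100;1 0 25 0 0.003 0 100;1 0 22 0 0.003 0 100;0 0 0 0 0 0 100;0 0 0 0 0 0 100'; python3 - <<'E'
from go import *
st=get_state();go(446.1,-147.6,14,-29.3)
cv2.imwrite("pics/w12.png",cams.get_image("wrist")[:,:,::-1])
E
```

```text
time: 23.2
position: [0.4485, -0.1474, 0.0372]
tool_rot: [-0.779, -3.043, -0.002]
ft_force: [-0.3, 0.1, 0.2]
grip_width: 0.998
pos [ 448.5 -147.4   37.2] shift [ 2.  -1.3 23.2] turn [ 0.001 -0.001  0.01 ] j7 1.41 F [-0.3  0.1  0.2] grip 0.998
```

View pics/w12.png

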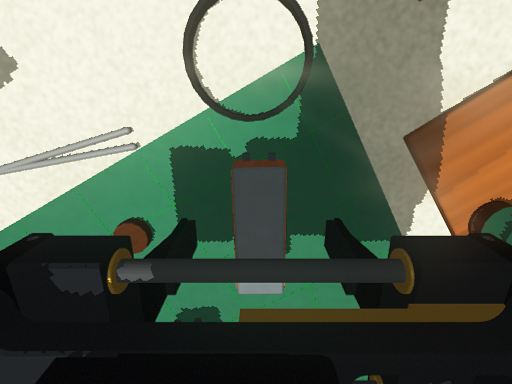

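Wagon90 is centred between the fingers and straight. I'll go down and grip.

```bash
python3 -m inch '2 -1 12 0 0.002 0.01 100;1 0 9 0 0.002 0 100;1 0 5 0 0 0 100;0 0 0 0 0 0 100;0 0 0 0 0 0 100'; python3 - <<'E'
from go import *
go(446.1,-147.6,14,-29.3)
E
```

```text
time: 23.75
position: [0.4461, -0.1468, 0.0116]
tool_rot: [0.795, 3.039, 0.006]
ft_force: [-0.2, -0.2, 0.1]
grip_width: 1.001
pos [ 446.1 -146.8   11.6] shift [-0.4 -0.7 -2.4] turn [ 0.004 -0.001 -0.   ] j7 1.43 F [-0.2 -0.2  0.1] grip 1.001
```

```bash
python3 -m inch '0 0 -2 0 0 0 100;0 0 0 0 0 0 30;0 0 0 0 0 0 30;0 0 0 0 0 0 30;0 0 0 0 0 0 30;0 0 0 0 0 0 20;0 0 0 0 0 0 20;0 0 0 0 0 0 20;0 0 0 0 0 0 20;0 0 0 0 0 0 20;0 0 0 0 0 0 20' 20; python3 -c "
from go import *
go(446.1,-147.6,14,-29.3)"
```

```text
time: 24.85
position: [0.447, -0.147, 0.0147]
tool_rot: [0.794, 3.038, 0.007]
ft_force: [-0.8, 0.0, 0.8]
grip_width: 0.389
pos [ 447.  -147.    14.7] shift [ 0.5 -1.   0.7] turn [ 0.005  0.001 -0.   ] j7 1.43 F [-0.8  0.   0.8] grip 0.389
```

```bash
python3 -m inch '0 0 -10 0 0 0 20;0 0 -25 0 0 0 20;0 0 -30 0 0 0 20;0 0 -30 0 0 0 20;0 0 -25 0 0 -0.08 20;0 0 0 0 0 -0.13 20;0 0 0 0 0 -0.13 20;0 0 0 0 0 -0.13 20;0 0 0 0 0 -0.12 20;-6 20 0 0 0 0 20;-12 40 0 0 0 0 20;-13 45 0 0 0 0 20;-13 45 0 0 0 0 20;-13 45 0 0 0 0 20;-13 45 0 0 0 0 20;-13 45 0 0 0 0 20;-10 30 0 0 0 0 20;0 0 0 0 0 0 20;0 0 0 0 0 0 20'; python3 - <<'E'
from go import *
go(517,186,31,4.64)
E
```

```text
time: 26.75
position: [0.5104, 0.1834, 0.1534]
tool_rot: [-0.145, 3.125, 0.005]
ft_force: [-0.1, -0.6, -1.1]
grip_width: 0.391
pos [510.4 183.4 153.4] shift [ -5.1   1.7 122.5] turn [0.002 0.014 0.012] j7 1.29 F [-0.1 -0.6 -1.1] grip 0.391
```

```bash
python3 -m inch '-5 2 20 0 0.013 0.011 20;0 0 25 0 0.003 0 20;0 0 20 0 0.003 0 20;0 0 0 0 0 0 20;0 0 0 0 0 0 20'; python3 - <<'E'
from go import *
st=get_state();go(517,186,31,4.64)
cv2.imwrite("pics/w13.png",cams.get_image("wrist")[:,:,::-1])
E
```

```text
time: 27.25
position: [0.517, 0.1797, 0.0901]
tool_rot: [0.115, -3.137, -0.001]
ft_force: [1.2, 0.9, -1.0]
grip_width: 0.389
pos [517.  179.7  90.1] shift [-0.6  6.2 59.1] turn [ 0.001 -0.002 -0.008] j7 1.31 F [ 1.2  0.9 -1. ] grip 0.389
```

View pics/w13.png

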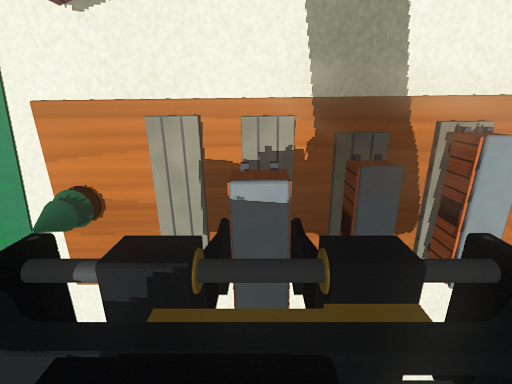

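Wagon90 is held straight at (260,220), with roof end at v≈181. Its track's end is at (241..295,116).

```bash
python3 - <<'E'
from go import *
st=get_state();P=onz("wrist",(260,181),st["position"][2]+.0313,st)
Rt=R.from_rotvec(st["tool_rot"]).as_matrix();print(Rt.T@(P-np.array(st["position"]))*1000)
m=(onz("wrist",(241,116),.018,st)+onz("wrist",(295,116),.018,st))*500;t=np.radians(4.64);print(m[:2]+72.5*np.array([np.cos(t),np.sin(t)]))
E
python3 -m inch '0 6 20 0 0.003 -0.008 20;1 0 20 0 0.003 0 20;1 0 10 0 0.003 0 20;0 0 0 0 0 0 20;0 0 0 0 0 0 20'; python3 - <<'E'
from go import *
go(517,186,30.7,4.64)
E
```

```text
[ 44.67638694  -1.26841997 -31.19052461]
[516.74012531 185.70188615]
time: 27.8
position: [0.5189, 0.1852, 0.0461]
tool_rot: [0.123, -3.138, -0.007]
ft_force: [-0.2, -0.6, -1.2]
grip_width: 0.39
pos [518.9 185.2  46.1] shift [ 1.8  0.8 15.4] turn [ 0.005 -0.001 -0.003] j7 1.32 F [-0.2 -0.6 -1.2] grip 0.39
```

```bash
python3 -m inch '2 1 8 0.004 0.002 0 20;1 0 5 0 0.002 0 20;0 0 3 0 0 0 20;0 0 0 0 0 0 20;0 0 0 0 0 0 20'; python3 - <<'E'
from go import *
go(517,186,30.7,4.64)
E
```

```text
time: 28.3
position: [0.5172, 0.1868, 0.0315]
tool_rot: [0.123, -3.137, -0.003]
ft_force: [0.8, 0.2, -0.9]
grip_width: 0.391
pos [517.2 186.8  31.5] shift [ 0.3 -0.8  0.8] turn [ 0.002 -0.002 -0.003] j7 1.32 F [ 0.8  0.2 -0.9] grip 0.391
```

```bash
python3 -m inch '0 -1 2 0 0 0 20;0 0 0 0 0 0 20;0 0 0 0 0 0 50;0 0 0 0 0 0 60;0 0 0 0 0 0 70;0 0 0 0 0 0 70;0 0 0 0 0 0 70;0 0 0 0 0 0 70;0 0 -15 0 0 0 70;0 0 -30 0 0 0 70;0 0 -40 0 0 0 70;0 0 -40 0 0 0 70;0 0 0 0 0 0 70;0 0 0 0 0 0 70'; python3 - <<'E'
from go import *
go(538,-262,110,-23)
cv2.imwrite("pics/w14.png",cams.get_image("wrist")[:,:,::-1])
E
```

```text
time: 29.7
position: [0.5181, 0.1856, 0.1652]
tool_rot: [-0.122, 3.138, 0.006]
ft_force: [0.2, 0.7, -0.6]
grip_width: 0.702
pos [518.1 185.6 165.2] shift [  15.  -448.    53.6] turn [0.004 0.    0.479] j7 1.29 F [ 0.2  0.7 -0.6] grip 0.702
```

View pics/w14.png

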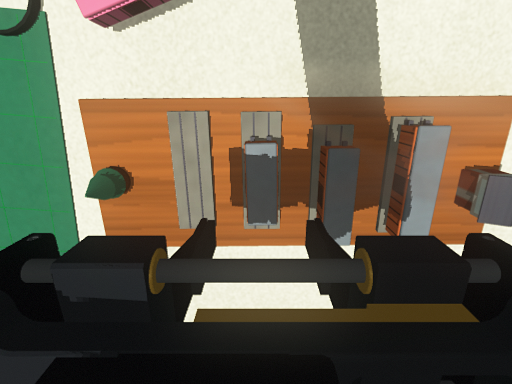

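Three vans stand in place, with wagon90 at (262,143..224) on the third track. Wagon70 is next.

```bash
python3 - <<'E'
from go import *
st=get_state()
c=np.array([onz("wrist",p,0.062,st)[:2]*1000 for p in [(246,142),(279,142),(276,223),(247,223)]]);print(c.mean(0))
l=(c[0]+c[1]-c[2]-c[3])/2;print(np.hypot(*l),np.degrees(np.arctan2(l[1],l[0])))
E
python3 -m inch '1 -45 0 0 0 0 100;2 -45 0 0 0 0 100;2 -45 0 0 0 0 100;2 -45 0 0 0 0 100;2 -45 0 0 0 0 100;2 -45 0 0 0 0 100;2 -45 0 0 0 0 100;2 -45 0 0 0 0 100;2 -45 0 0 0 0 100;0 -45 0 0 0 0 100;0 0 10 0 0 0.12 100;0 0 10 0 0 0.12 100;0 0 10 0 0 0.12 100;0 0 10 0 0 0.12 100;0 0 0 0 0 0 100;0 0 0 0 0 0 100'; python3 - <<'E'
from go import *
go(538,-262,110,-23)
cv2.imwrite("pics/w15.png",cams.get_image("wrist")[:,:,::-1])
E
```

```text
[517.32520351 186.70331865]
88.20136389276134 -176.1855002829649
time: 31.35
position: [0.5262, -0.2807, 0.1068]
tool_rot: [-0.644, -3.05, 0.002]
ft_force: [-1.1, 0.4, -0.0]
grip_width: 1.007
pos [ 526.2 -280.7  106.8] shift [-3.1 21.9 -3.4] turn [-0.006 -0.024 -0.015] j7 1.77 F [-1.1  0.4 -0. ] grip 1.007
```

View pics/w15.png

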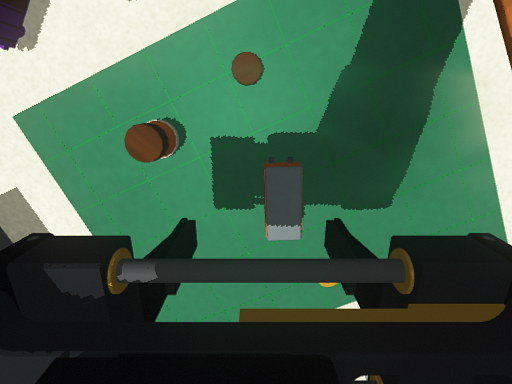

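Wagon70 is between the jaws with its roof at (283,166..240). The jar (150,140) and lid (247,68) are clear of the fingers.

```bash
python3 - <<'E'
from go import *
st=get_state()
c=np.array([onz("wrist",p,0.046,st)[:2]*1000 for p in [(264,165),(302,165),(301,240),(267,240)]]);print(np.round(c,1),c.mean(0))
l=(c[0]+c[1]-c[2]-c[3])/2;th=np.degrees(np.arctan2(l[1],l[0]));print(np.hypot(*l),th)
go(*c.mean(0),14,-23,st)
E
python3 -m inch '0 21 15 -0.006 -0.023 -0.015 100;1 0 28 0 0.003 0 100;1 0 28 0 0.003 0 100;0 0 0 0 0 0 100;0 0 0 0 0 0 100'; python3 - <<'E'
from go import *
st=get_state();go(538,-262,14,-23)
cv2.imwrite("pics/w16.png",cams.get_image("wrist")[:,:,::-1])
E
```

```text
[[ 496.9 -265.1]
 [ 510.  -235.3]
 [ 575.8 -262.1]
 [ 563.1 -291.1]] [ 536.46332994 -263.43467205]
71.1077848370319 158.19683132082994
pos [ 526.1 -280.5  106.7] shift [-4.8 20.4 92.5] turn [-0.006 -0.024 -0.015] j7 1.77 F [ 0.4 -0.1 -0.6] grip 1.004
time: 31.9
position: [0.5359, -0.2602, 0.0377]
tool_rot: [0.609, 3.081, 0.003]
ft_force: [0.0, 0.0, 0.0]
grip_width: 1.002
pos [ 535.9 -260.2   37.7] shift [-2.6 -0.9 23.7] turn [0.002 0.    0.011] j7 1.81 F [0. 0. 0.] grip 1.002
```

View pics/w16.png

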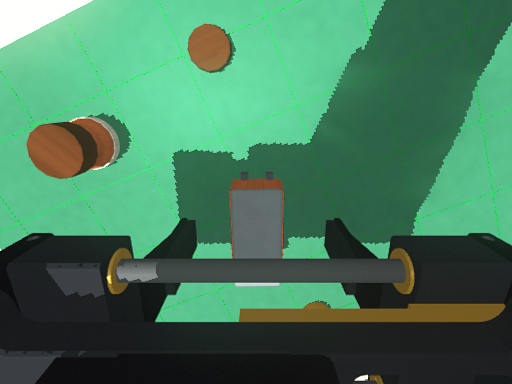

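```bash
python3 - <<'E'
from go import *
st=get_state();Rt=R.from_rotvec(st["tool_rot"]).as_matrix()
for p in [(257,189),(257,286)]:
    P=onz("wrist",p,.046,st);print(P,Rt.T@(P-np.array(st["position"]))*1000)
E
python3 -m inch '-1 -1 12 0 0.002 0.005 100;1 0 9 0 0.002 0 100;1 0 3 0 0 0 100;0 0 0 0 0 0 100;0 0 0 0 0 0 100'; python3 - <<'E'
from go import *
go(536.5,-263.4,14,-22.4)
E
```

```text
[ 0.50458977 -0.24998895  0.046     ] [32.574203   -2.60770657 -8.3323437 ]
[ 0.56914422 -0.27691597  0.046     ] [-37.37024241  -2.94821593  -8.34956457]
time: 32.45
position: [0.5367, -0.262, 0.0154]
tool_rot: [0.616, 3.079, 0.003]
ft_force: [-0.4, -0.6, -0.2]
grip_width: 1.0
pos [ 536.7 -262.    15.4] shift [-0.4 -1.3  1.4] turn [ 0.003  0.001 -0.004] j7 1.82 F [-0.4 -0.6 -0.2] grip 1.0
```

```bash
python3 -m inch '-1 -2 1 0 0 0 100;0 0 0 0 0 0 30;0 0 0 0 0 0 30;0 0 0 0 0 0 30;0 0 0 0 0 0 30;0 0 0 0 0 0 20;0 0 0 0 0 0 20;0 0 0 0 0 0 20;0 0 0 0 0 0 20;0 0 0 0 0 0 20;0 0 0 0 0 0 20' 20; python3 -c "
from go import *
go(536.5,-263.4,14,-22.4)"
```

```text
time: 33.55
position: [0.5376, -0.2647, 0.0154]
tool_rot: [0.616, 3.077, 0.003]
ft_force: [0.3, 0.2, 0.2]
grip_width: 0.388
pos [ 537.6 -264.7   15.4] shift [1.5 0.8 1.4] turn [ 0.003  0.003 -0.004] j7 1.83 F [0.3 0.2 0.2] grip 0.388
```

```bash
python3 -m inch '0 0 -10 0 0 0 20;0 0 -25 0 0 0 20;0 0 -30 0 0 0 20;0 0 -30 0 0 0 20;0 0 -25 0 0 0 20;0 0 0 0 0 -0.12 20;0 0 0 0 0 -0.12 20;0 0 0 0 0 -0.12 20;0 0 0 0 0 -0.12 20;-1 20 0 0 0 0 20;-2 40 0 0 0 0 20;-2 45 0 0 0 0 20;-2 45 0 0 0 0 20;-2 45 0 0 0 0 20;-2 45 0 0 0 0 20;-2 45 0 0 0 0 20;-2 45 0 0 0 0 20;-2 35 0 0 0 0 20;0 0 0 0 0 0 20;0 0 0 0 0 0 20'; python3 - <<'E'
from go import *
go(523,105,31.4,4.64)
E
```

```text
time: 35.55
position: [0.5155, 0.1077, 0.1516]
tool_rot: [-0.148, 3.125, -0.005]
ft_force: [0.3, -0.6, -1.3]
grip_width: 0.389
pos [515.5 107.7 151.6] shift [ -5.7  -2.9 120.3] turn [-0.004  0.013  0.013] j7 1.43 F [ 0.3 -0.6 -1.3] grip 0.389
```

```bash
python3 -m inch '-5 -1 20 0 0.013 0.012 20;0 1 25 0 0.003 0 20;0 1 20 0 0.003 0 20;0 0 0 0 0 0 20;0 0 0 0 0 0 20'; python3 - <<'E'
from go import *
st=get_state();go(523,105,31.4,4.64)
cv2.imwrite("pics/w17.png",cams.get_image("wrist")[:,:,::-1])
E
```

```text
time: 36.05
position: [0.5233, 0.1026, 0.0883]
tool_rot: [0.115, -3.138, 0.008]
ft_force: [-0.1, -0.5, -0.2]
grip_width: 0.387
pos [523.3 102.6  88.3] shift [ 0.   2.7 56.9] turn [-0.005 -0.002 -0.008] j7 1.45 F [-0.1 -0.5 -0.2] grip 0.387
```

View pics/w17.png

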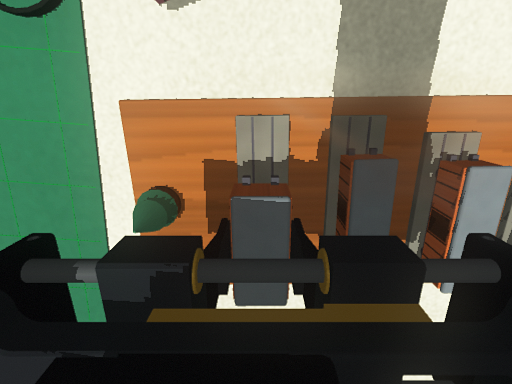

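Wagon70 is held straight at (261,245). The track end is at (235..290,115) and the tree at (155,210). I'll check the tree's height against the gripper body.

```bash
python3 - <<'E'
from go import *
st=get_state();P=onz("wrist",(260,198),st["position"][2]+.0306,st)
Rt=R.from_rotvec(st["tool_rot"]).as_matrix();print(Rt.T@(P-np.array(st["position"]))*1000)
m=(onz("wrist",(235,115),.018,st)+onz("wrist",(290,115),.018,st))*500;t=np.radians(4.64);print(m[:2]+72.5*np.array([np.cos(t),np.sin(t)]))
b=onz("scene",(240,223),.01)
for h in (.04,.06,.08,.1):print(b,h,proj("scene",[b[0],b[1],h]))
E
python3 -m inch '0 3 20 -0.004 0.002 -0.008 20;1 0 18 0 0.003 0 20;1 0 8 0 0.003 0 20;0 0 0 0 0 0 20;0 0 0 0 0 0 20'; python3 - <<'E'
from go import *
go(523,105,31.4,4.64)
E
```

```text
[ 35.19993286  -1.28116232 -30.52899413]
[522.54272202 103.49914398]
[0.54412645 0.0155621  0.01      ] 0.04 [239.95575621 215.27970576]
[0.54412645 0.0155621  0.01      ] 0.06 [239.92555085 210.00903999]
[0.54412645 0.0155621  0.01      ] 0.08 [239.89475859 204.63596416]
[0.54412645 0.0155621  0.01      ] 0.1 [239.86336217 199.15746421]
time: 36.6
position: [0.5258, 0.1042, 0.048]
tool_rot: [-0.122, 3.139, 0.003]
ft_force: [-0.4, 1.2, -0.7]
grip_width: 0.391
pos [525.8 104.2  48. ] shift [ 2.7  1.  16.6] turn [ 0.002  0.001 -0.003] j7 1.48 F [-0.4  1.2 -0.7] grip 0.391
```

The tree top is about 0.07 m up, below the gripper body at about 0.10 m. The van's offset in the hand is about 0.

```bash
python3 -m inch '4 0 9 0 0.002 0 20;1 0 5 0 0.002 0 20;0 0 3 0 0 0 20;0 0 0 0 0 0 20;0 0 0 0 0 0 20'; python3 - <<'E'
from go import *
go(522.3,105,31.4,4.64)
E
```

```text
time: 37.1
position: [0.5219, 0.1043, 0.0319]
tool_rot: [0.123, -3.139, -0.004]
ft_force: [1.0, 0.8, -0.6]
grip_width: 0.388
pos [521.9 104.3  31.9] shift [-0.5  0.7  0.5] turn [ 0.003 -0.    -0.003] j7 1.49 F [ 1.   0.8 -0.6] grip 0.388
```

```bash
python3 -m inch '0 0 1.5 0 0 0 20;0 0 0 0 0 0 20;0 0 0 0 0 0 50;0 0 0 0 0 0 60;0 0 0 0 0 0 70;0 0 0 0 0 0 70;0 0 0 0 0 0 70;0 0 0 0 0 0 70;0 0 -15 0 0 0 70;0 0 -30 0 0 0 70;0 0 -40 0 0 0 70;0 0 -40 0 0 0 70;0 0 -30 0 0 0 70;-20 40 -20 0 0 0 70;-20 40 -20 0 0 0 70;-20 40 0 0 0 0 70;-20 0 0 0 0 0 70;0 0 0 0 0 0 70;0 0 0 0 0 0 70'; python3 - <<'E'
from go import *
go(522,105,200,4.64)
cv2.imwrite("pics/w18.png",cams.get_image("wrist")[:,:,::-1])
for n in ("scene","side"):cv2.imwrite(f"pics/{n}9.png",cams.get_image(n)[:,:,::-1])
crop("pics/scene9.png",(90,130,415,310),2.4,"pics/sc9c.png");crop("pics/side9.png",(190,80,410,310),2.6,"pics/si9c.png")
E
```

```text
time: 39.0
position: [0.5942, 0.2334, 0.2343]
tool_rot: [0.118, -3.139, -0.009]
ft_force: [-0.4, 0.4, 0.7]
grip_width: 0.702
pos [594.2 233.4 234.3] shift [  81.7 -122.7   33.7] turn [ 0.005 -0.    -0.006] j7 1.29 F [-0.4  0.4  0.7] grip 0.702
```

View pics/w18.png

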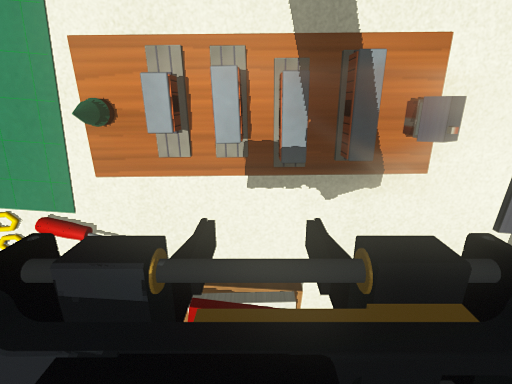

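View pics/sc9c.png

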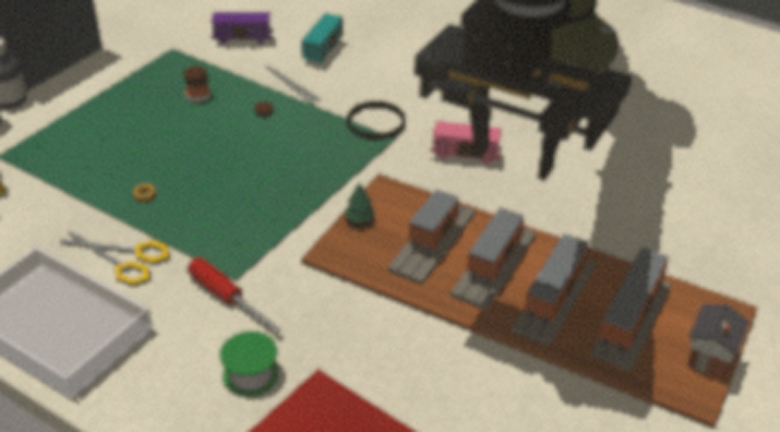

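View pics/si9c.png

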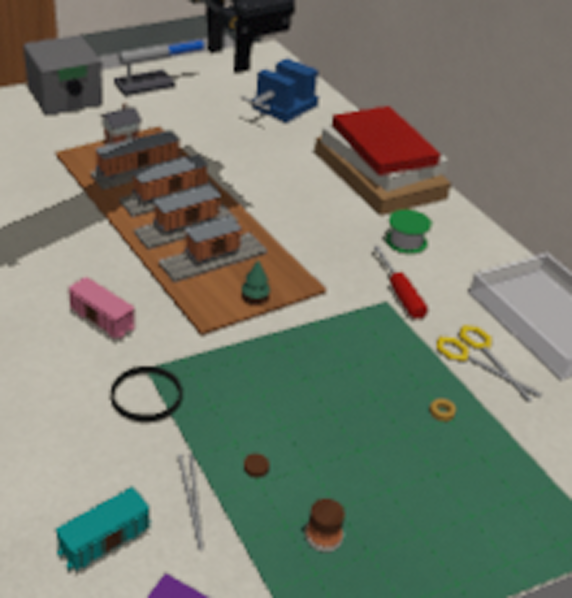

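All four vans stand on the tracks in falling length away from the box, and the jar is unmoved. One last measurement from w18 before handing in.

```bash
python3 - <<'E'
from go import *
st=get_state()
# roof corners: far-left, far-right, near-right, near-left
Q={"70":[(141,73),(167,72),(173,132),(148,133)],"90":[(210,67),(239,66),(242,142),(217,143)],"110":[(281,70),(307,70),(305,163),(281,163)],"130":[(358,49),(386,49),(375,161),(350,159)]}
T={"70":(521.9,104.7),"90":(516.5,186),"110":(524.8,269.6),"130":(509.2,356.8)}
for k,q in Q.items():
    c=np.array([onz("wrist",p,.062,st)[:2]*1000 for p in q]);l=(c[0]+c[1]-c[2]-c[3])/2
    print(k,np.round(c.mean(0),1),"off",np.round(c.mean(0)-T[k],1),"L %.0f th %.1f"%(np.hypot(*l),np.degrees(np.arctan2(l[1],l[0]))%180))
print("jar",onz("side",(190+326/2.6,80+513/2.6),.042),onz("scene",(90+196/2.4,130+74/2.4),.042))
E
```

```text
70 [521.5 102.6] off [-0.4 -2.1] L 68 th 3.9
90 [518.5 185.9] off [ 2.  -0.1] L 87 th 5.9
110 [527.6 267.1] off [ 2.8 -2.5] L 110 th 5.7
130 [508.4 354.2] off [-0.8 -2.6] L 128 th 6.0
jar [ 0.43809455 -0.35383361  0.042     ] [ 0.4410502  -0.34288962  0.042     ]
```

All vans are within about 4 mm and 1.5° of their tracks, and the jar is where it was.

```bash
python3 -c "
from bench import job
print(job.close_job())"
```

```text
the job is handed in; nothing more can be done
None
```

I set the four brown vans on the four tracks in order: wagon130 next to the signal box, then wagon110, wagon90, and wagon70 by the tree. I then handed the job in with about 39 s used. No verdict came back.

- **Vans:** in the last wrist picture each van's centre was within about 4 mm of its track's centre, and each was within about 1.5° of the rails. All four stood upright in all three views, and the gripper was clear of everything.
- **Paint jar:** it read within about 5 mm of its starting position in both fixed cameras, which is about as finely as they can be read.
- **Look-alikes:** I never went near the pink, turquoise or purple ones.
- **Readings that disagreed:** the two fixed cameras placed the tracks about 10 mm apart in y. I used the wrist camera instead; its value lay between the two, and later close-ups agreed with it to about 3 mm. The track spacing measured 82 to 88 mm, not an even 85 mm.
- **One odd move:** wagon130 slid about 3 mm along its track while I pressed it down. I moved it back before letting go.

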